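Press the bearing sleeve home in its housing

TASK

Press the slimmer of the two flanged bearing sleeves, barrel down, into the bore of the bearing housing until its flange sits flush on the boss all round, then let go of it. The bore is off-centre, so feel for its mouth with a light touch, and never push the sleeve against the housing with more than about 50 N. Leave the wider sleeve, the nut driver and the marker where they are.

Things in the scene. Friction and masses are not known exactly. Their poses are not given: they have to be found in the camera images.
- slim_sleeve: the slimmer brass flanged sleeve, standing upright: barrel 24 mm diameter, 22 mm long at the bottom (foot bevelled 1.5 mm), then a flange 40 mm diameter, 5 mm thick, then a hub 26 mm diameter, 30 mm long on top, by which it is gripped; 57 mm tall, 0.1 to 0.25 kg. Round about its z axis. Origin: centre of the barrel's underside; z up along its axis
- wide_sleeve: the wider brass flanged sleeve, same heights but barrel 34 mm, flange 50 mm, hub 32 mm diameter; it does not fit. Origin: centre of its underside, z up
- housing: bearing housing fixed to the bench: dark square base plate 100 x 100 x 10 mm (bolt heads 6 mm high at the corners) and on it a round aluminium boss, 60 mm diameter, flat top 46 mm above the bench, with a vertical bore in the boss's centre. Boss and bore stand 6 mm off the plate's centre, in a direction that varies and is not measured; they do not turn. Origin: centre of the plate's underside, z up
- nut_driver: bystander: nut driver lying flat, 24 x 147 x 24 mm; origin under its middle
- marker_black: bystander: marker pen lying flat, 16 x 128 x 16 mm; origin under its middle
- housing_top (a point): point above the plate's centre at the height of the boss's top; the axis of the bore (25.4 mm diameter) passes 6 mm from it, in an unknown direction. The sleeve slides into the bore freely for 6 to 12 mm (varies), then a grip ring resists with about 9 N until the flange bottoms on the boss, which is rigid; then the sleeve's origin is 22 mm below this point
Things that resemble listed ones, but are neither listed nor needed, are in the scene too. Leave any blue look-alike of the slim_sleeve alone.

How it is judged:
By the outcome, as a careful person would: the job done as asked, in the order asked, and still so for the second after the job is handed in, with the robot touching nothing.
It also fails if it takes over 69 s, if anything falls off the work surface, if the arm or the gripper's body presses on something with over 40 N, if the wrist force passes 120 N, or if a joint passes its speed limit or range.

ROBOT

A 7-joint arm with a two-finger parallel gripper is mounted at the origin on a cart in front of the work surface, level with it; the furniture and walls round the work are solid. World frame = base frame: x ahead of the robot, y to its left, z up, the work surface at z = 0. Lengths are in m, angles in rad, forces in N, time in s.
With the tool pointing down it reaches from about 0.425 to 0.825 m from the base axis. Payload 3.6 kg.
Tool frame: the origin (TCP) lies midway between the tips of the shut fingers; the grasp point (between the pads) lies 19 mm behind it (robot.tcp_to_grasp is the z of the grasp point in the tool frame, in m); z points along the fingers, x is the direction in which the jaws open and shut, and the axes are right-handed (so a half turn about z gives the same grasp; the last joint's range is limited). The gripper opens to 93 mm and grips with 3 to 60 N. Pads are 15 mm wide; open, the fingers measure 128 mm over their backs; the gripper's body (75 mm by 188 mm) begins 65 mm behind the grasp point.
Start: joints at [-1.369, 0.615, -0.013, 1.423, 0.008, 1.103, -0.04], TCP at [0.147, 0.633, 0.186] pointing down, gripper open.
Joint ranges: [-3.12, 3.12], [-0.3, 2.06], [-1.34, 1.32], [0.26, 2.42], [-1.36, 4.5], [0.01, 1.98], [-2.84, 2.84]. Speed limits (rad/s): [2.79, 2.79, 3.14, 3.14, 3.14, 3.14, 3.14].

INTERFACE

Orientations are given as [roll, pitch, yaw] about the fixed x, y, z axes, in that order (R = Rz(yaw) Ry(pitch) Rx(roll)).
In Python, from cell import robot gives the robot as it stands.
- The arm moves only by the tool send_rows, never from a script. Its argument "motion" is a list of rows, each an object with "slide": the shift along the tool's x, y, z in cm, a list of three; "turn": the turn, a rotation vector about the tool's x, y, z in rad, a list of three. A call has 1 to 20 rows; each row is the pose to reach, as a shift and turn from the pose measured when the call began, along the tool's axes at that moment; what a row does not reach only later rows make up. A row lasts 1/12 s, in which the tool goes at most 41.7 mm and 7.16 degrees, less where a joint would pass 70% of its speed; a pose out of reach is approached as far as the arm can. A call with a gripper value outside its range is refused whole. "gripper" is the closure, from 0 (fully open) to 1 (shut), set as the call begins (left out, the last holds). The fingers move at their own pace and stop on an object; the grip force is fixed at half the most. Time passes only in rows, so rows that repeat a pose let the fingers close. It gives the time, the measured TCP pose, the force and the opening at its end, in the units of the state.
- robot.get_state(): the state, without advancing time (a new reading comes with each control period).
- robot.get_image(name): name is "scene" or "top" or "wrist"; returns the picture (384x512x3 uint8, red, green, blue); there is no depth.
- robot.camera_params(name): a dict with "mtx" (3x3 intrinsics, pixels), "position" and "attitude" of the camera in the world. Camera axes: x right, y down, z forward; pixel columns grow to the right and rows downward; lengths in m; the calibration is good to about 2 mm. The wrist camera is an equidistant fisheye: a pixel r from the principal point sees the ray r / f radians off the axis. A picture is of the moment at which its call begins: read the wrist's pose just before it. camera_params takes no time and is no camera call; for the wrist camera it gives the pose at the moment of the call.
- robot.finish_job(): hands the job in, once; it reports no verdict.
The state is a dict: "clock": time; "joint_pos": joint angles; "qd": joint speeds; "effort": joint torques, N m; "tool_pos": TCP position; "tcp_rot": TCP orientation; "wrist_force": force on the tool from outside, world axes, zero at the start; "torque": the same for the moment, N m; "gripper_width": finger opening in m.
Only numpy, scipy, OpenCV 4.12 (cv2) and the standard library are available. Lean on these libraries where they do the work, as an engineer would, in place of code of your own. Each camera call takes 0.05 s, during which the arm holds its last target.

## Working session

There is one attempt and no reset: what is moved stays moved. The work goes in short steps, Python scripts to look and compute and a tool call to move; the robot and the scene stay as the last step left them, time stands still between calls to the robot, and variables do not carry over. Pictures are saved under pics/ and viewed, and the job is handed in when it is done.

Besides the shell and the picture viewer there is one more tool, called after "Emit:" as name(argument=value, ...), one argument or row to a line, values as JSON. send_rows: Moves the arm, as the interface text tells. Its arguments: {"type":"object","properties":{"motion":{"type":"array"},"gripper":{"type":"number"}},"required":["motion"]}

```bash
mkdir -p pics; ls; python3 - <<'E'
from cell import robot
import cv2
print(robot.get_state())
for n in ["scene","top","wrist"]:
    p=robot.camera_params(n); print(n,p)
    cv2.imwrite(f"pics/{n}0.png",cv2.cvtColor(robot.get_image(n),cv2.COLOR_RGB2BGR))
print([a for a in dir(robot) if a[0]!='_'])
E
```

```text
pics
{'clock': 0.0, 'joint_pos': array([-1.36850486,  0.61590388, -0.01260927,  1.42490674,  0.00808649,
        1.10338393, -0.04038828]), 'qd': array([-0.0007034 ,  0.00067058, -0.00035256,  0.00018058,  0.00194397,
       -0.00174702,  0.00020781]), 'effort': array([-2.88405490e-04, -4.58931398e+01,  2.08834768e-01, -1.65743780e+01,
       -6.11434411e-02,  2.04167917e-02,  2.33646560e-04]), 'tool_pos': array([0.14721371, 0.63220857, 0.18508865]), 'tcp_rot': array([3.14156402e+00, 2.55186326e-03, 1.34207121e+00]), 'wrist_force': array([ 0.16023418,  0.00764626, -0.1270367 ]), 'torque': array([ 0.00021947, -0.02310759,  0.04297543]), 'gripper_width': 0.09287046659399233}
scene {'mtx': array([[496.14449625,   0.        , 256.67799865],
       [  0.        , 496.14449625, 190.4194996 ],
       [  0.        ,   0.        ,   1.        ]]), 'position': array([-0.15542993, -0.43819269,  0.84753742]), 'attitude': array([-2.36887529,  0.01543228, -1.00764463])}
top {'mtx': array([[412.80498753,   0.        , 249.08336197],
       [  0.        , 412.80498753, 189.86536601],
       [  0.        ,   0.        ,   1.        ]]), 'position': array([ 0.34750399, -0.03657989,  0.95733998]), 'attitude': array([-2.98684488,  0.02130315, -1.55654295])}
wrist {'mtx': array([[297.31863964,   0.        , 255.24860988],
       [  0.        , 297.31863964, 194.30857712],
       [  0.        ,   0.        ,   1.        ]]), 'position': array([0.07397682, 0.64950208, 0.38435871]), 'attitude': array([2.86635320e+00, 2.07613670e-03, 1.34201113e+00])}
['MotionError', 'camera_params', 'finish_job', 'get_image', 'get_state', 'tcp_to_grasp']
```

View pics/scene0.png

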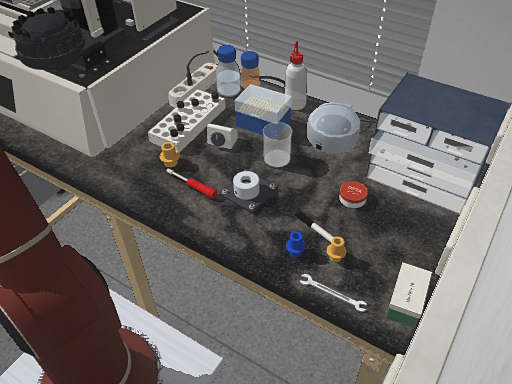

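View pics/top0.png

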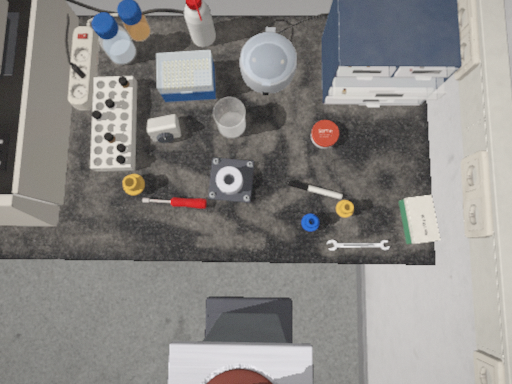

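View pics/wrist0.png

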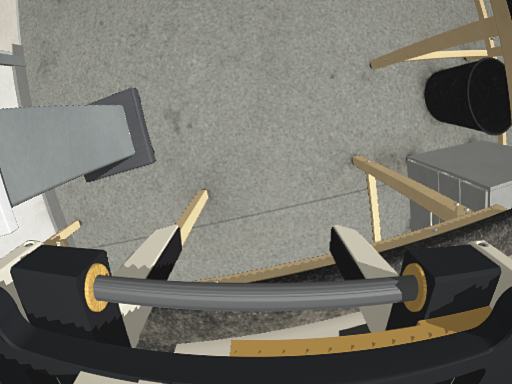

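```bash
cat > h.py <<'E'
import numpy as np, cv2
from scipy.spatial.transform import Rotation as R
from cell import robot
def ray(p,u,v):
    K=p['mtx']; d=np.array([(u-K[0,2])/K[0,0],(v-K[1,2])/K[1,1],1.])
    return R.from_euler('xyz',p['attitude']).as_matrix()@d
def hit(p,u,v,z):
    d=ray(p,u,v); c=np.array(p['position']); return c+d*(z-c[2])/d[2]
def proj(p,X):
    K=p['mtx']; x=R.from_euler('xyz',p['attitude']).as_matrix().T@(np.array(X)-p['position'])
    return K[0,0]*x[0]/x[2]+K[0,2],K[1,1]*x[1]/x[2]+K[1,2]
def fproj(p,X):
    K=p['mtx']; x=R.from_euler('xyz',p['attitude']).as_matrix().T@(np.array(X)-p['position'])
    th=np.arctan2(np.hypot(x[0],x[1]),x[2]); n=np.hypot(x[0],x[1])
    return K[0,0]*th*x[0]/n+K[0,2],K[1,1]*th*x[1]/n+K[1,2]
def fhit(p,u,v,z):
    K=p['mtx']; a=np.array([u-K[0,2],v-K[1,2]]); r=np.linalg.norm(a); th=r/K[0,0]
    d=np.r_[np.sin(th)*a/r,np.cos(th)]; d=R.from_euler('xyz',p['attitude']).as_matrix()@d
    c=np.array(p['position']); return c+d*(z-c[2])/d[2]
E
python3 - <<'E'
from h import *
for n,bs in [("top",[(133,184),(345,208),(310,222),(232,180)]),("scene",[(169,154),(337,249),(296,243),(248,188)])]:
    im=cv2.imread(f"pics/{n}0.png"); out=[]
    for (u,v) in bs:
        w=30; c=im[v-w:v+w,u-w:u+w]; out.append(cv2.resize(c,None,fx=6.5,fy=6.5,interpolation=cv2.INTER_CUBIC))
    o=np.vstack([np.hstack(out[:2]),np.hstack(out[2:])]); o=cv2.resize(o,(600,600)); cv2.imwrite(f"pics/crop_{n}.png",o)
    p=robot.camera_params(n)
    hsv=cv2.cvtColor(im,cv2.COLOR_BGR2HSV)
    for lo,hi in [((12,120,80),(32,255,255)),((108,150,60),(130,255,255))]:
        m=cv2.inRange(hsv,lo,hi); k,l,s,c=cv2.connectedComponentsWithStats(m)
        for i in range(1,k):
            if s[i,4]>80: print(n,s[i],c[i].round(1),hit(p,*c[i],0.025).round(4))
E
```

```text
top [129  22  20  18 219] [139.   31.1] [0.8829 0.2603 0.025 ]
top [122 174  23  22 390] [133.2 184.2] [0.5031 0.2527 0.025 ]
top [336 200  18  17 254] [344.6 208.1] [ 0.4534 -0.2311  0.025 ]
top [301 213  19  19 228] [310.  222.1] [ 0.4208 -0.1529  0.025 ]
scene [159 142  21  25 365] [169.  154.5] [0.5076 0.2549 0.025 ]
scene [327 236  19  26 362] [336.3 249.2] [ 0.4583 -0.2306  0.025 ]
scene [218  45  18  18 205] [226.   52.3] [0.9842 0.4119 0.025 ]
scene [241  51  17  18 200] [248.9  58.7] [0.9894 0.3284 0.025 ]
scene [237 117  33  18 192] [253.  125.5] [0.7144 0.1377 0.025 ]
scene [286 231  19  26 357] [295.2 243.9] [ 0.4259 -0.1516  0.025 ]
```

View pics/crop_top.png

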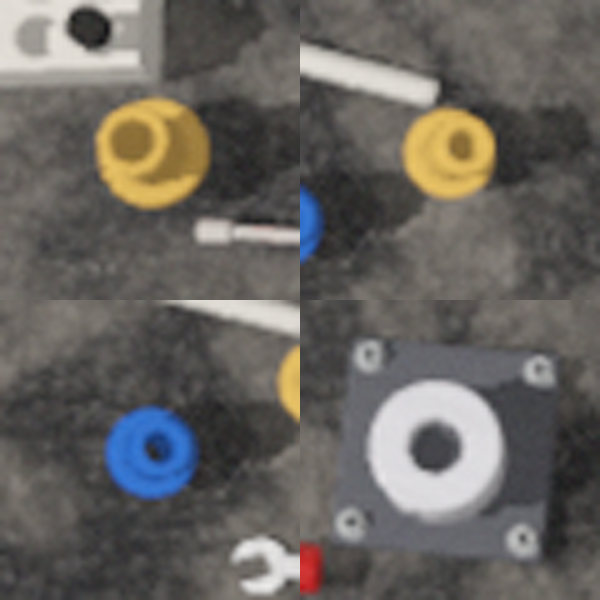

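View pics/crop_scene.png

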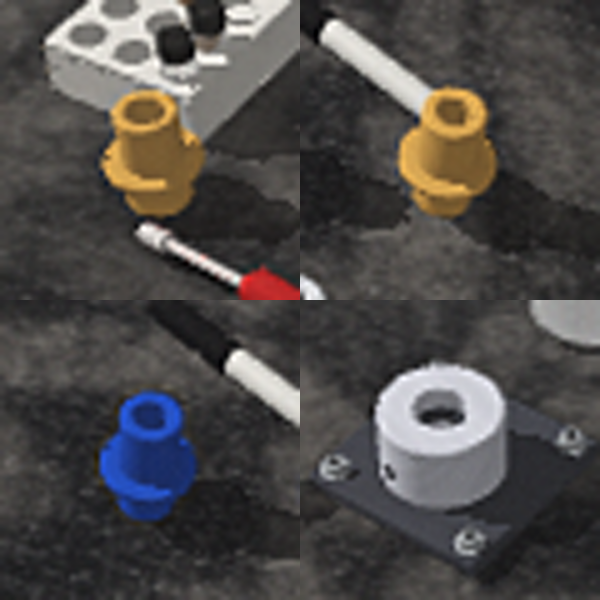

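Top view: brass candidates (133,184), with a flange about 50 mm across, and (345,208), about 40 mm. Blue look-alike at (310,222). The slim_sleeve is therefore (345,208), and the crops confirm the narrower barrel and hub. Next I refine the positions and measure the instrument on the left, which lies on my swing path.

```bash
cat > fit.py <<'E'
from h import *
from scipy.optimize import minimize
def sil(p,x,y,z0,parts,shape,S=8):
    m=np.zeros((shape[0]*S,shape[1]*S),np.uint8); t=np.linspace(0,2*np.pi,48)
    for r,a,b in parts:
        P=[proj(p,(x+r*np.cos(q),y+r*np.sin(q),z)) for z in (z0+a,z0+b) for q in t]
        h=cv2.convexHull((((np.array(P)+0.5)*S-0.5)).astype(np.int32)); cv2.fillConvexPoly(m,h,255)
    return cv2.resize(m,(shape[1],shape[0]),interpolation=cv2.INTER_AREA)/255.
SL=[(.012,0,.022),(.020,.022,.027),(.013,.027,.057)]
def fitobj(p,mask,x,y,z0,parts,win=30):
    u,v=map(int,proj(p,(x,y,z0+.028))); u0,v0=max(u-win,0),max(v-win,0)
    q=dict(p); K=p['mtx'].copy(); K[0,2]-=u0;K[1,2]-=v0; q['mtx']=K
    M=mask[v0:v+win,u0:u+win]/255.
    f=lambda a: ((sil(q,a[0],a[1],z0,parts,M.shape)-M)**2).sum()
    r=minimize(f,[x,y],method='Nelder-Mead',options=dict(initial_simplex=[[x,y],[x+.004,y],[x,y+.004]],xatol=1e-5,fatol=.05))
    return r.x,r.fun,M.sum()
E
python3 - <<'E'
from fit import *
for n in ("top","scene"):
    im=cv2.imread(f"pics/{n}0.png"); p=robot.camera_params(n); hsv=cv2.cvtColor(im,cv2.COLOR_BGR2HSV)
    m=cv2.inRange(hsv,(12,100,60),(32,255,255)); print(n,"slim",fitobj(p,m,.455,-.231,0,SL))
    b=cv2.inRange(hsv,(0,0,120),(180,60,255))
    u,v=proj(p,(.51,.02,.046)); print(u,v)
    k=np.zeros_like(b); cv2.circle(k,(int(u),int(v)),30,255,-1); b&=k
    kk,l,s,c=cv2.connectedComponentsWithStats(b); i=1+np.argmax(s[1:,4]); print(s[i])
    # bore: hole inside
    comp=(l==i).astype(np.uint8)*255
    cs,_=cv2.findContours(comp,cv2.RETR_CCOMP,cv2.CHAIN_APPROX_NONE)
    for q in cs:
        if len(q)>15:
            e=cv2.fitEllipse(q); print(len(q),e,hit(p,*e[0],.046).round(4))
    # boss silhouette
    cv2.drawContours(comp,cs,-1,255,-1)
    print("boss",fitobj(p,comp,.51,.02,0,[(.03,.010,.046)],40))
p=robot.camera_params("top")
for h in (.0,.1,.2,.3): print(h,hit(p,60,225,h).round(3),hit(p,25,195,h).round(3))
im=cv2.imread("pics/top0.png")[:250,:110]; im2=cv2.imread("pics/scene0.png")[:170,:240]
cv2.imwrite("pics/inst.png",np.hstack([cv2.resize(im,(264,600)),cv2.resize(im2,(530,600*170*530//170//600 if 0 else 375)) if 0 else cv2.copyMakeBorder(cv2.resize(im2,(530,375)),0,225,0,0,cv2.BORDER_CONSTANT)]))
E
```

```text
top slim (array([ 0.45300055, -0.23102851]), np.float64(7.35610918877355), np.float64(270.0))
233.56439416161462 180.6327953602267
[215 166  28  29 576]
79 ((228.5689697265625, 179.81048583984375), (26.948633193969727, 28.744895935058594), 159.01292419433594) [0.5118 0.0313 0.046 ]
30 ((228.469482421875, 179.0513916015625), (10.139337539672852, 10.872017860412598), 81.72259521484375) [0.5135 0.0315 0.046 ]
boss (array([0.51446871, 0.03222491]), np.float64(90.75924644367551), np.float64(576.0))
scene slim (array([ 0.45505796, -0.23184261]), np.float64(11.353048827374087), np.float64(375.0))
248.03417212489435 182.48054628003987
[233 171  26  28 561]
83 ((245.74400329589844, 184.5590057373047), (26.565780639648438, 28.580106735229492), 0.49501705169677734) [0.5016 0.0208 0.046 ]
21 ((255.6710968017578, 188.33395385742188), (4.0176496505737305, 9.409510612487793), 16.38501739501953) [ 0.5032 -0.005   0.046 ]
28 ((245.96475219726562, 180.11355590820312), (6.704345226287842, 10.40126895904541), 76.29901123046875) [0.514  0.0283 0.046 ]
boss (array([0.51636221, 0.0308445 ]), np.float64(84.26737408688965), np.float64(561.0))
0.0 [0.409 0.427 0.   ] [0.478 0.517 0.   ]
0.1 [0.402 0.379 0.1  ] [0.465 0.459 0.1  ]
0.2 [0.396 0.33  0.2  ] [0.451 0.401 0.2  ]
0.3 [0.389 0.282 0.3  ] [0.437 0.344 0.3  ]
```

View pics/inst.png

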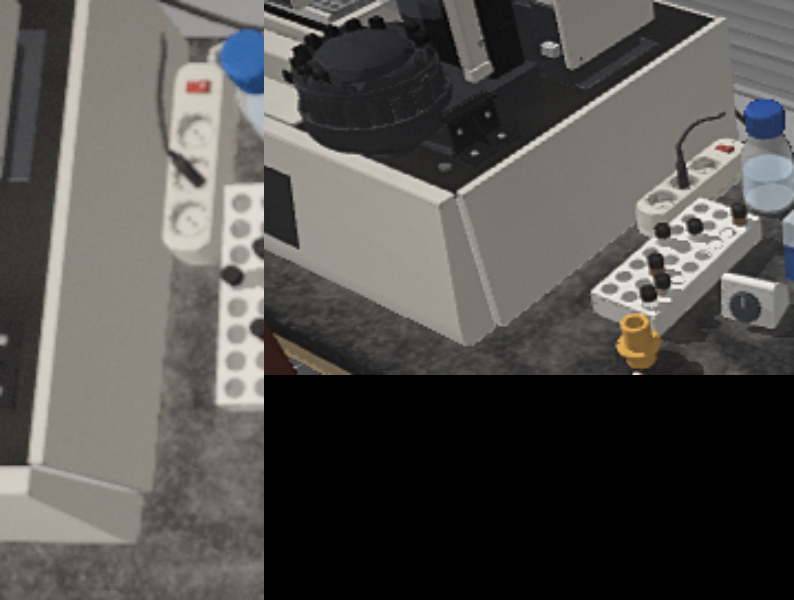

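Emit:
send_rows(
  motion=[
    {"slide": [-2,0,-3],"turn": [0,0,0]},
    {"slide": [-5,0,-6],"turn": [0,0,0]},
    {"slide": [-9,0,-8],"turn": [0,0,0]},
    {"slide": [-12.5,0,-10],"turn": [0,0,0]},
    {"slide": [-16,0,-10],"turn": [0,0,0]},
    {"slide": [-17,0,-10],"turn": [0,0,0]},
    {"slide": [-17,0,-10],"turn": [0,0,0]},
  ],
  gripper=0.35,
)

```text
clock: 0.73
tool_pos: [0.1083, 0.4645, 0.2865]
tcp_rot: [3.141, 0.002, 1.342]
wrist_force: [-0.1, 0.7, 1.0]
gripper_width: 0.0609
```

```bash
cat >> h.py <<'E'
def rel(s,X,yaw):
    Rm=R.from_euler('xyz',s['tcp_rot']); sl=Rm.inv().apply(np.array(X)-s['tool_pos'])*100
    t=(Rm.inv()*R.from_euler('xyz',[np.pi,0,yaw])).as_rotvec(); return sl.round(2),t.round(3)
E
python3 - <<'E'
from h import *
s=robot.get_state(); print({k:s[k] for k in('clock','joint_pos','tool_pos','tcp_rot','wrist_force','gripper_width')})
a0=np.arctan2(s['tool_pos'][1],s['tool_pos'][0]); r0=np.hypot(*s['tool_pos'][:2]); a1=np.arctan2(-.231,.454)
for i in range(1,15):
    f=i/14; a=a0+(a1-a0)*f; r=r0+(.505-r0)*f
    print(*rel(s,(r*np.cos(a),r*np.sin(a),.28-.1*max(0,f-.6)/.4),s['tcp_rot'][2]*(1-f)))
# instrument top corner
A=[];b=[]
for n,uv in (("top",(15,194)),("scene",(87,87))):
    p=robot.camera_params(n); d=ray(p,*uv); d/=np.linalg.norm(d); P=np.eye(3)-np.outer(d,d); A.append(P); b.append(P@p['position'])
print(np.linalg.lstsq(np.vstack(A),np.hstack(b),rcond=None)[0])
E
```

```text
{'clock': 0.7333, 'joint_pos': array([-1.3720773 ,  0.25185301, -0.02021996,  1.73650875,  0.00551934,
        1.15528492, -0.05178647]), 'tool_pos': array([0.10828158, 0.46454752, 0.28647778]), 'tcp_rot': array([3.14148242e+00, 1.99603044e-03, 1.34211098e+00]), 'wrist_force': array([-0.09343789,  0.65023583,  0.96243259]), 'gripper_width': 0.060935369269417596}
[-0.2   6.18  0.65] [0.    0.002 0.096]
[-1.21 12.32  0.65] [0.    0.002 0.192]
[-3.   18.29  0.66] [0.    0.002 0.288]
[-5.57 24.01  0.66] [0.    0.002 0.383]
[-8.86 29.37  0.67] [0.001 0.002 0.479]
[-12.84  34.27   0.68] [0.001 0.002 0.575]
[-17.43  38.65   0.69] [0.001 0.002 0.671]
[-22.57  42.4    0.7 ] [0.001 0.002 0.767]
[-28.18  45.47   1.78] [0.001 0.002 0.863]
[-34.16  47.81   3.58] [0.001 0.002 0.959]
[-40.41  49.35   5.38] [1.000e-03 2.000e-03 1.055e+00]
[-46.84  50.08   7.18] [1.00e-03 2.00e-03 1.15e+00]
[-53.33  49.97   8.97] [1.000e-03 2.000e-03 1.246e+00]
[-59.78  49.01  10.77] [1.000e-03 2.000e-03 1.342e+00]
[0.45284603 0.42208718 0.19808338]
```

Emit:
send_rows(
  motion=[
    {"slide": [0,3.1,0.6],"turn": [0,0,0.05]},
    {"slide": [-0.2,6.2,0.6],"turn": [0,0,0.1]},
    {"slide": [-0.6,9.3,0.6],"turn": [0,0,0.144]},
    {"slide": [-1.2,12.3,0.6],"turn": [0,0,0.192]},
    {"slide": [-2.0,15.3,0.6],"turn": [0,0,0.24]},
    {"slide": [-3.0,18.3,0.6],"turn": [0,0,0.288]},
    {"slide": [-4.2,21.2,0.6],"turn": [0,0,0.335]},
    {"slide": [-5.6,24.0,0.6],"turn": [0,0,0.383]},
    {"slide": [-7.1,26.7,0.6],"turn": [0,0,0.43]},
    {"slide": [-8.9,29.4,0.6],"turn": [0,0,0.48]},
    {"slide": [-10.8,31.8,0.6],"turn": [0,0,0.527]},
    {"slide": [-12.8,34.3,0.6],"turn": [0,0,0.575]},
    {"slide": [-15.1,36.5,0.6],"turn": [0,0,0.623]},
    {"slide": [-17.4,38.6,0.6],"turn": [0,0,0.671]},
    {"slide": [-20.0,40.5,0.6],"turn": [0,0,0.719]},
    {"slide": [-22.6,42.4,0.6],"turn": [0,0,0.767]},
    {"slide": [-25.4,44.0,0.6],"turn": [0,0,0.815]},
    {"slide": [-28.2,45.5,0.6],"turn": [0,0,0.863]},
    {"slide": [-31.2,46.7,0.6],"turn": [0,0,0.911]},
    {"slide": [-34.2,47.8,0.6],"turn": [0,0,0.959]},
  ],
)

```text
clock: 2.4
tool_pos: [0.4981, 0.0217, 0.2803]
tcp_rot: [3.138, 0.002, 0.381]
wrist_force: [0.6, -0.2, -0.7]
gripper_width: 0.0602
```

```bash
python3 - <<'E'
from h import *
s=robot.get_state(); print({k:s[k] for k in('clock','joint_pos','tool_pos','tcp_rot','wrist_force','gripper_width')})
print(rel(s,(.4543,-.2315,.19),0)); print(rel(s,(.4543,-.2315,.11),0))
E
```

```text
{'clock': 2.4, 'joint_pos': array([-0.4261664 ,  0.3112088 ,  0.46139381,  1.70732467, -0.14534727,
        1.15806401,  0.45602873]), 'tool_pos': array([0.49812238, 0.0217218 , 0.28031762]), 'tcp_rot': array([3.13832024e+00, 1.71990076e-03, 3.81438491e-01]), 'wrist_force': array([ 0.58953786, -0.23214148, -0.68007081]), 'gripper_width': 0.060227437091054735}
(array([-13.48,  21.84,   9.13]), array([0.004, 0.001, 0.381]))
(array([-13.46,  21.82,  17.13]), array([0.004, 0.001, 0.381]))
```

```bash
python3 - <<'E'
from h import *
p=robot.camera_params("wrist"); print(p['position'],p['attitude'])
im=robot.get_image("wrist"); cv2.imwrite("pics/w1.png",im[:,:,::-1])
print(fproj(p,(.5142,.0308,.046)),fproj(p,(.4543,-.2315,.057)))
E
```

```text
[0.47028489 0.09214811 0.47922303] [2.86322840e+00 1.74100315e-03 3.81294843e-01]
(np.float64(267.91256160906096), np.float64(161.39200380505417)) (np.float64(177.89366397782402), np.float64(290.3493404200056))
```

View pics/w1.png

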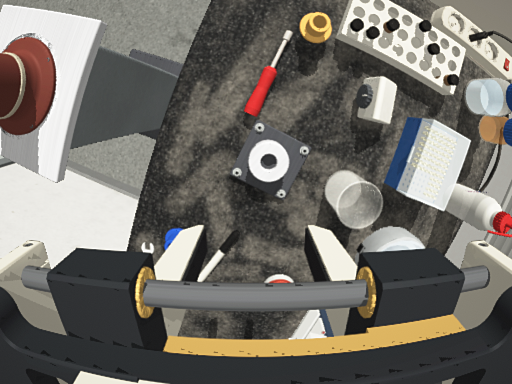

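Emit:
send_rows(
  motion=[
    {"slide": [-2,3.3,0.5],"turn": [0,0,0.06]},
    {"slide": [-4,6.6,1],"turn": [0,0,0.12]},
    {"slide": [-6,9.9,2],"turn": [0,0,0.18]},
    {"slide": [-8,13.2,4],"turn": [0,0,0.24]},
    {"slide": [-10,16.5,6],"turn": [0,0,0.3]},
    {"slide": [-12,19.5,8],"turn": [0,0,0.36]},
    {"slide": [-13.4,21.8,10],"turn": [0.004,0.001,0.381]},
    {"slide": [-13.5,21.8,13],"turn": [0.004,0.001,0.381]},
    {"slide": [-13.5,21.8,15],"turn": [0.004,0.001,0.381]},
    {"slide": [-13.5,21.8,15],"turn": [0.004,0.001,0.381]},
    {"slide": [-13.5,21.8,15],"turn": [0.004,0.001,0.381]},
  ],
)

```text
clock: 3.37
tool_pos: [0.4513, -0.2409, 0.1322]
tcp_rot: [3.136, 0.001, -0.012]
wrist_force: [0.4, -0.4, 0.5]
gripper_width: 0.0604
```

```bash
python3 - <<'E'
from h import *
s=robot.get_state(); print({k:s[k] for k in('clock','tool_pos','tcp_rot','wrist_force','gripper_width')})
for n in ("wrist","top"):
    p=robot.camera_params(n); im=robot.get_image(n); cv2.imwrite(f"pics/{n}2.png",im[:,:,::-1])
p=robot.camera_params("wrist")
print(fproj(p,(.4543,-.2315,.057)),fproj(p,(.4543,-.2315,.027)))
E
```

```text
{'clock': 3.3667, 'tool_pos': array([ 0.45125034, -0.24093454,  0.13219528]), 'tcp_rot': array([ 3.13553241e+00,  1.44629762e-03, -1.24185476e-02]), 'wrist_force': array([ 0.42908778, -0.40789597,  0.53692143]), 'gripper_width': 0.06039895799529429}
(np.float64(256.6077487099284), np.float64(180.85680723280112)) (np.float64(256.39700977478867), np.float64(174.15132832699504))
```

View pics/wrist2.png

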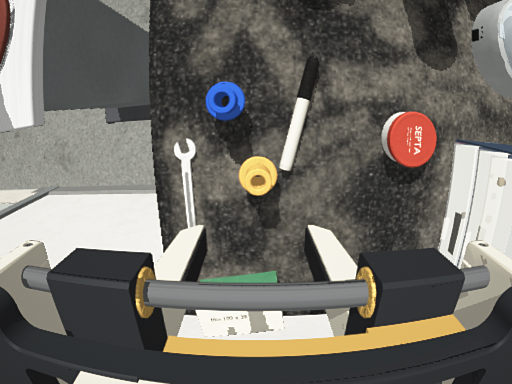

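w1: the boss is at (269,161) and the predicted bore position agrees, at (268,161). wrist2: slim brass sleeve at (258,177), blue look-alike at (225,101), marker tip at (287,168). I'll fit the sleeve precisely in the wrist view.

```bash
cat >> fit.py <<'E'
def fitw(p,mask,x,y,z0,parts,win=40):
    global proj
    o=proj; proj=fproj
    try: return fitobj(p,mask,x,y,z0,parts,win)
    finally: proj=o
E
python3 - <<'E'
from fit import *
s=robot.get_state(); print(s['clock'],s['tool_pos'],s['tcp_rot'],s['qd'].round(3))
p=robot.camera_params("wrist"); im=robot.get_image("wrist")[:,:,::-1].copy(); cv2.imwrite("pics/w3.png",im)
m=cv2.inRange(cv2.cvtColor(im,cv2.COLOR_BGR2HSV),(12,90,60),(32,255,255))
print(fitw(p,m,.4543,-.2315,0,SL))
# boss from w1
im=cv2.imread("pics/w1.png"); q=dict(p); q['position']=np.array([0.47028489,0.09214811,0.47922303]); q['attitude']=np.array([2.86322840e+00,1.74100315e-03,3.81294843e-01])
b=cv2.inRange(cv2.cvtColor(im,cv2.COLOR_BGR2HSV),(0,0,150),(180,60,255))
k,l,st,c=cv2.connectedComponentsWithStats(b); i=l[161,255]; print(st[i],c[i])
comp=(l==i).astype(np.uint8)*255
cs,_=cv2.findContours(comp,cv2.RETR_CCOMP,cv2.CHAIN_APPROX_NONE)
for cc in cs:
    if len(cc)>12: e=cv2.fitEllipse(cc); print(len(cc),e,fhit(q,*e[0],.046).round(4))
E
```

```text
3.4667 [ 0.45247214 -0.24137496  0.13422343] [ 3.13395803e+00 -3.01391793e-03 -1.16900685e-02] [-0.006 -0.022  0.005 -0.001 -0.002 -0.003  0.001]
(array([ 0.45390979, -0.23170504]), np.float64(35.86214532871972), np.float64(1205.0))
[ 248  139   41   43 1153] [268.15264527 160.37467476]
115 ((268.1900634765625, 160.45458984375), (39.780609130859375, 41.42548751831055), 170.44705200195312) [0.514  0.0323 0.046 ]
47 ((268.3489685058594, 161.02894592285156), (16.323699951171875, 17.259258270263672), 83.61376953125) [0.5146 0.0315 0.046 ]
```

```bash
python3 - <<'E'
from h import *
s=robot.get_state(); print(s['clock'],s['tool_pos'])
for z in (.1,.032): print(rel(s,(.4540,-.2316,z),0))
E
```

```text
3.5167 [ 0.45256837 -0.24131143  0.1346265 ]
(array([ 0.12, -1.  ,  3.46]), array([ 0.008, -0.004, -0.012]))
(array([ 0.09, -1.05, 10.26]), array([ 0.008, -0.004, -0.012]))
```

Emit:
send_rows(
  motion=[
    {"slide": [0.1,-0.6,1],"turn": [0.008,-0.004,-0.012]},
    {"slide": [0.12,-1.0,3],"turn": [0.008,-0.004,-0.012]},
    {"slide": [0.12,-1.0,4],"turn": [0.008,-0.004,-0.012]},
    {"slide": [0.12,-1.0,5],"turn": [0.008,-0.004,-0.012]},
    {"slide": [0.12,-1.0,5],"turn": [0.008,-0.004,-0.012]},
    {"slide": [0.12,-1.0,5],"turn": [0.008,-0.004,-0.012]},
    {"slide": [0.12,-1.0,5],"turn": [0.008,-0.004,-0.012]},
  ],
)

```text
clock: 4.1
tool_pos: [0.4544, -0.2323, 0.0851]
tcp_rot: [3.141, -0.001, -0.0]
wrist_force: [0.0, -0.4, 0.2]
gripper_width: 0.0605
```

```bash
python3 - <<'E'
from h import *
s=robot.get_state(); print(s['clock'],s['tool_pos'],s['tcp_rot'],s['gripper_width'])
for z in (.1,.031): print(rel(s,(.4540,-.2316,z),0))
E
```

```text
4.1 [ 0.45443382 -0.2323286   0.08507546] [ 3.14107699e+00 -8.41259825e-04 -6.25424173e-05] 0.060508781220580746
(array([-0.04, -0.07, -1.49]), array([ 0.001, -0.001, -0.   ]))
(array([-0.05, -0.08,  5.41]), array([ 0.001, -0.001, -0.   ]))
```

Emit:
send_rows(
  motion=[
    {"slide": [-0.05,-0.07,1.5],"turn": [0.001,-0.001,0]},
    {"slide": [-0.05,-0.07,3],"turn": [0.001,-0.001,0]},
    {"slide": [-0.05,-0.07,4.3],"turn": [0.001,-0.001,0]},
    {"slide": [-0.05,-0.07,5.1],"turn": [0.001,-0.001,0]},
    {"slide": [-0.05,-0.07,5.4],"turn": [0.001,-0.001,0]},
    {"slide": [-0.05,-0.07,5.4],"turn": [0.001,-0.001,0]},
    {"slide": [-0.05,-0.07,5.4],"turn": [0.001,-0.001,0]},
  ],
)

```text
clock: 4.68
tool_pos: [0.4544, -0.2321, 0.0316]
tcp_rot: [3.141, -0.001, -0.0]
wrist_force: [0.3, -0.1, 0.5]
gripper_width: 0.0604
```

```bash
python3 - <<'E'
from h import *
s=robot.get_state(); print(s['clock'],s['tool_pos'],s['tcp_rot'],s['gripper_width'],s['wrist_force'])
im=robot.get_image("wrist")[:,:,::-1]; cv2.imwrite("pics/w4.png",im[100:300,130:390].repeat(3,0).repeat(3,1)[:600])
E
```

```text
4.6833 [ 0.45441425 -0.23208764  0.03161768] [ 3.14149340e+00 -8.20777114e-04 -2.32752659e-04] 0.060387535828894286 [ 0.30977649 -0.1043687   0.52750454]
```

View pics/w4.png

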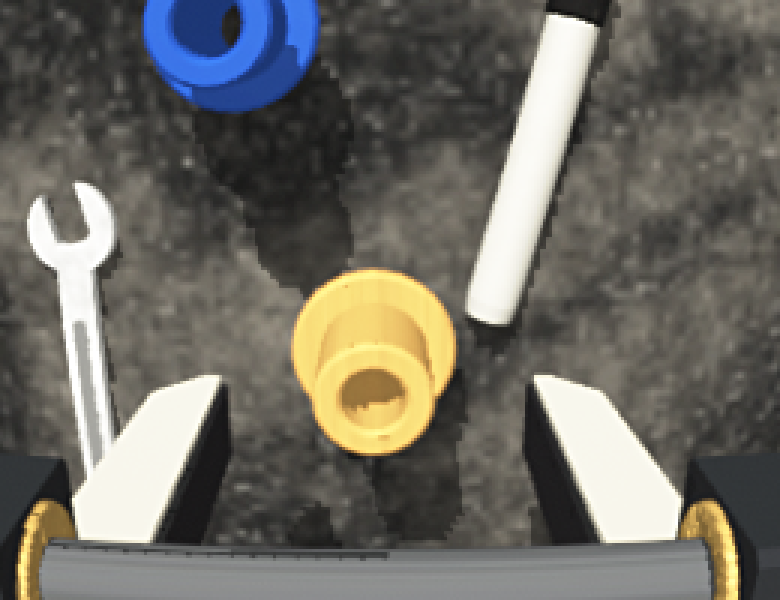

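w4 (crop): the hub is between the fingers, nothing else is in their way. I'll close.

Emit:
send_rows(
  motion=[
    {"slide": [0,0,0],"turn": [0,0,0]},
    {"slide": [0,0,0],"turn": [0,0,0]},
    {"slide": [0,0,0],"turn": [0,0,0]},
    {"slide": [0,0,0],"turn": [0,0,0]},
    {"slide": [0,0,0],"turn": [0,0,0]},
    {"slide": [0,0,0],"turn": [0,0,0]},
    {"slide": [0,0,0],"turn": [0,0,0]},
    {"slide": [0,0,0],"turn": [0,0,0]},
    {"slide": [0,0,0],"turn": [0,0,0]},
    {"slide": [0,0,0],"turn": [0,0,0]},
  ],
  gripper=1,
)

```text
clock: 5.57
tool_pos: [0.4545, -0.2321, 0.0318]
tcp_rot: [3.141, -0.001, -0.0]
wrist_force: [-0.0, 0.3, 0.5]
gripper_width: 0.0016
```

Emit:
send_rows(
  motion=[
    {"slide": [0,0,-1],"turn": [0,0,0]},
    {"slide": [0,0,-3],"turn": [0,0,0]},
    {"slide": [0,0,-6],"turn": [0,0,0]},
    {"slide": [0,0,-9],"turn": [0,0,0]},
    {"slide": [0,0,-10],"turn": [0,0,0]},
    {"slide": [0,0,-10],"turn": [0,0,0]},
    {"slide": [0,0,-10],"turn": [0,0,0]},
  ],
)

```text
clock: 6.15
tool_pos: [0.4544, -0.2317, 0.1319]
tcp_rot: [-3.142, -0.002, 0.0]
wrist_force: [-0.3, 0.2, -0.2]
gripper_width: 0.0005
```

```bash
python3 - <<'E'
from h import *
p=robot.camera_params("wrist");im=robot.get_image("wrist")[:,:,::-1]; cv2.imwrite("pics/w5.png",im)
s=robot.get_state(); print(s['clock'],s['tool_pos'],s['tcp_rot'],s['gripper_width'],s['wrist_force'],s['torque'])
for z in (.13,.09): print(rel(s,(.5142,.0312,z),0))
E
```

```text
6.2 [ 0.45373798 -0.23132375  0.13095787] [-3.14069393e+00  3.20283393e-04  1.50514187e-04] 0.000619236850284582 [ 0.36684594 -0.47962117  0.17368685] [-0.04034411  0.11843293 -0.02199271]
(array([  6.05, -26.25,   0.12]), array([-0.001,  0.   ,  0.   ]))
(array([  6.05, -26.25,   4.12]), array([-0.001,  0.   ,  0.   ]))
```

View pics/w5.png

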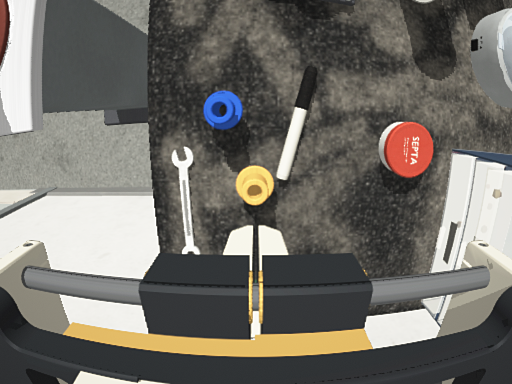

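The gripper closed on nothing: it shut fully, and w5 shows the sleeve still standing at (255,185). I'll compare where the TCP projects with where the fingertips show, at about (255,228).

```bash
python3 - <<'E'
from fit import *
s=robot.get_state();p=robot.camera_params("wrist"); print(p['position'],p['attitude'],s['tool_pos'],s['tcp_rot'])
t=s['tool_pos'];Rm=R.from_euler('xyz',s['tcp_rot'])
for d in (0,.01,-.019,-.04): print(d,fproj(p,t+Rm.apply([0,0,d])))
for sx in (.015,): print(fproj(p,t+Rm.apply([0,.0075,0])),fproj(p,t+Rm.apply([0,-.0075,0])))
im=cv2.imread("pics/w5.png"); m=cv2.inRange(cv2.cvtColor(im,cv2.COLOR_BGR2HSV),(12,90,60),(32,255,255)); print(fitw(p,m,.4543,-.2315,0,SL))
for n in("top","scene"):
    q=robot.camera_params(n); im=robot.get_image(n)[:,:,::-1]; u,v=map(int,proj(q,t)); cv2.imwrite(f"pics/{n}5.png",cv2.resize(im[max(0,v-70):v+70,max(0,u-90):u+90],None,fx=4,fy=4,interpolation=cv2.INTER_CUBIC)); print(n,u,v)
E
```

```text
[ 0.45396141 -0.15636053  0.33017389] [2.86739858e+00 4.41455917e-04 7.44623632e-05] [ 0.45373798 -0.23132375  0.13095787] [-3.14069393e+00  3.20283393e-04  1.50514187e-04]
0 (np.float64(255.05132684958616), np.float64(219.7911129861606))
0.01 (np.float64(255.06135662754593), np.float64(215.06802045712996))
-0.019 (np.float64(255.02970900407635), np.float64(230.00998078320774))
-0.04 (np.float64(255.00098424130059), np.float64(243.67194144736007))
(np.float64(255.0544276315459), np.float64(229.46893355098976)) (np.float64(255.04829859736435), np.float64(209.86967447987905))
(array([ 0.45304898, -0.23098396]), np.float64(23.94448289119569), np.float64(1214.0))
top 355 202
scene 341 216
```

View pics/scene5.png

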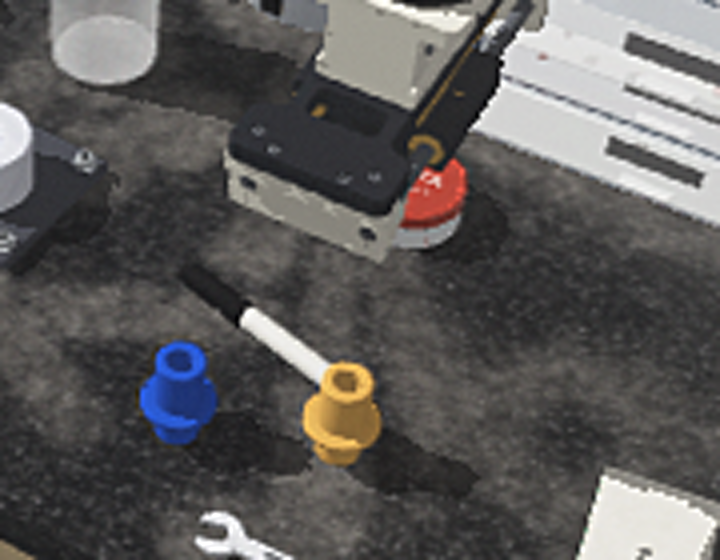

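View pics/top5.png

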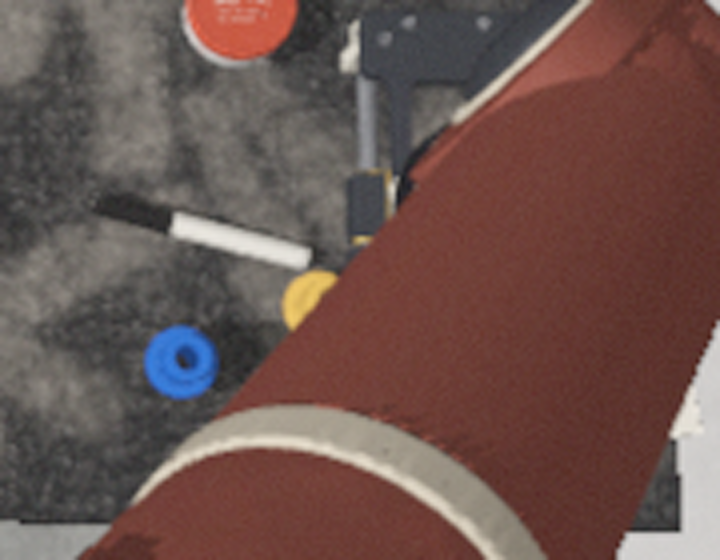

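The fingertips are not where the reported TCP projects in either view; they look about 25 mm higher. I'll triangulate before acting.

```bash
python3 - <<'E'
from fit import *
s=robot.get_state();t=s['tool_pos'];Rm=R.from_euler('xyz',s['tcp_rot'])
im=cv2.imread("pics/w5.png"); p=robot.camera_params("wrist")
x0,y0=175,170; c=cv2.resize(im[y0:y0+110,x0:x0+160],None,fx=4.8,fy=4.8,interpolation=cv2.INTER_CUBIC)
for d,col in((0,(0,0,255)),(-.019,(0,255,0)),(-.03,(255,0,0))):
    for e in(-.0075,0,.0075):
        u,v=fproj(p,t+Rm.apply([0,e,d])); cv2.circle(c,(int((u-x0+.5)*4.8),int((v-y0+.5)*4.8)),4,col,-1)
cv2.imwrite("pics/w5c.png",c)
im=robot.get_image("scene")[:,:,::-1].copy(); q=robot.camera_params("scene"); x0,y0=270,130
c=cv2.resize(im[y0:y0+120,x0:x0+150],None,fx=5,fy=5,interpolation=cv2.INTER_CUBIC)
for d,col in((0,(0,0,255)),(-.019,(0,255,0)),(-.03,(255,0,0)),(-.084,(255,255,0))):
    for e in(-.0075,0,.0075):
        u,v=proj(q,t+Rm.apply([0,e,d])); cv2.circle(c,(int((u-x0+.5)*5),int((v-y0+.5)*5)),4,col,-1)
cv2.imwrite("pics/s5c.png",c)
E
```

```text
(no output)
```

View pics/w5c.png

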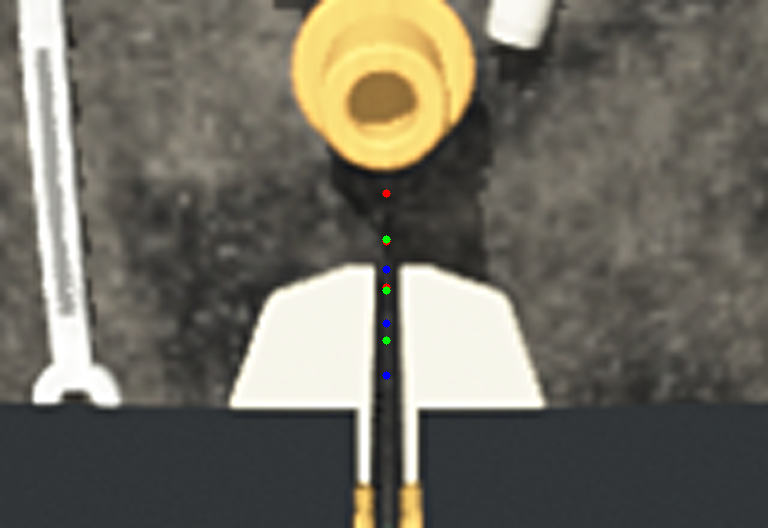

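View pics/s5c.png

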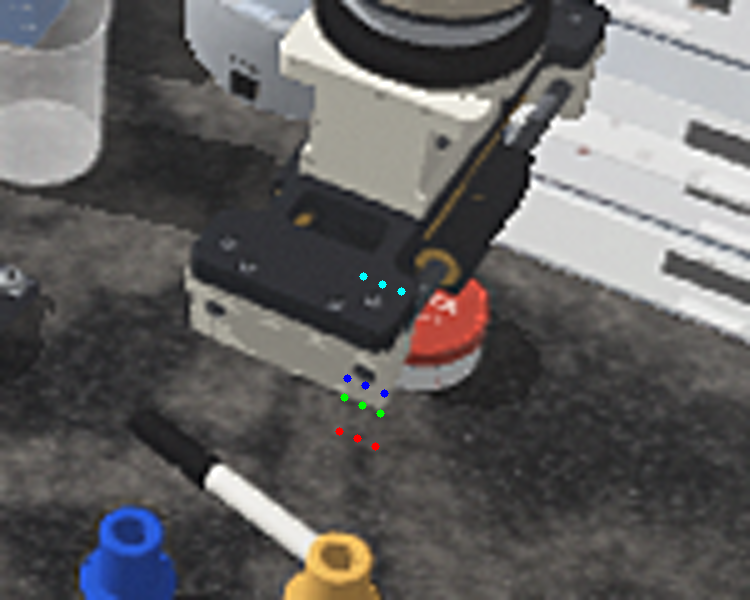

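```bash
python3 - <<'E'
from fit import *
s=robot.get_state();t=s['tool_pos'];Rm=R.from_euler('xyz',s['tcp_rot']); print(robot.tcp_to_grasp, s['gripper_width'])
q=robot.camera_params("scene"); x0,y0=270,130
for d in (-.084,-.111):
  print(d,[(np.array(proj(q,t+Rm.apply([sx,sy,d])))-(x0,y0)).round(1)*5 for sx in(-.094,.094) for sy in(-.0375,.0375)])
# camera height consistency from wrist: fit sleeve with z offset
p=robot.camera_params("wrist"); im=cv2.imread("pics/w5.png"); m=cv2.inRange(cv2.cvtColor(im,cv2.COLOR_BGR2HSV),(12,90,60),(32,255,255))
for dz in (-.02,-.01,0,.01,.02,.027): print(dz,fitw(p,m,.4535,-.231,dz,SL))
# FK-free: tips triangulation along wrist ray
for uv in ((175+375/4.8,170+265/4.8),(175+402/4.8,170+265/4.8)): 
    for z in (.131,.158): print(z,fhit(p,*uv,z).round(4)-t)
E
```

```text
-0.0188 0.0006514509032648072
-0.084 [array([162.5, 407.5]), array([362.5, 496. ]), array([396.,  98.]), array([579.5, 167. ])]
-0.111 [array([166.5, 353.5]), array([371.5, 442. ]), array([404.5,  44. ]), array([592.5, 112.5])]
-0.02 (array([ 0.45177638, -0.2355712 ]), np.float64(156.61344098423683), np.float64(1214.0))
-0.01 (array([ 0.45264989, -0.23394138]), np.float64(87.19975394079201), np.float64(1214.0))
0 (array([ 0.45247394, -0.23092996]), np.float64(20.329365628604386), np.float64(1214.0))
0.01 (array([ 0.45257584, -0.22834442]), np.float64(30.768043060361396), np.float64(1214.0))
0.02 (array([ 0.45240576, -0.22552441]), np.float64(117.61502499038832), np.float64(1214.0))
0.027 (array([ 0.45223952, -0.22412322]), np.float64(187.46734332948867), np.float64(1214.0))
0.131 [-0.00139671 -0.00390709  0.00070375]
0.158 [-0.00109671  0.00679291  0.02770375]
0.131 [ 0.00270329 -0.00390709  0.00070375]
0.158 [0.00240329 0.00679291 0.02770375]
```

The wrist view, the scene view and the clean miss all say the real tips are about 27 mm above the reported TCP. The fixed camera and the wrist camera agree on the sleeve's position. I'll reopen, straddle the sleeve, and look before closing. The straddle is safe under either reading.

Emit:
send_rows(
  motion=[
    {"slide": [0,0,0],"turn": [0,0,0]},
    {"slide": [0,0,0],"turn": [0,0,0]},
    {"slide": [0,0,1],"turn": [0,0,0]},
    {"slide": [0,0,2],"turn": [0,0,0]},
    {"slide": [0,0,3],"turn": [0,0,0]},
    {"slide": [0,0,3],"turn": [0,0,0]},
    {"slide": [0,0,3],"turn": [0,0,0]},
    {"slide": [0,0,3],"turn": [0,0,0]},
    {"slide": [0,0,3],"turn": [0,0,0]},
  ],
  gripper=0.35,
)

```text
clock: 7.1
tool_pos: [0.4536, -0.2316, 0.1006]
tcp_rot: [-3.141, 0.001, -0.0]
wrist_force: [-0.7, 0.5, -0.9]
gripper_width: 0.0556
```

```bash
python3 - <<'E'
from fit import *
s=robot.get_state();t=s['tool_pos']; print(s['clock'],t,s['tcp_rot'],s['gripper_width'])
p=robot.camera_params("wrist");im=robot.get_image("wrist")[:,:,::-1]; cv2.imwrite("pics/w6.png",im)
m=cv2.inRange(cv2.cvtColor(im,cv2.COLOR_BGR2HSV),(12,90,60),(32,255,255)); 
k,l,st,c=cv2.connectedComponentsWithStats(m); m=((l==l[np.array(m)>0][0])*255).astype(np.uint8) if 0 else m
print(fitw(p,m,.4535,-.231,0,SL,45))
im2=cv2.imread("pics/w4.png")
# w4 marker end
pp=dict(p); pp['position']=p['position']+np.array([.45441425,-.23208764,.03161768])-t
print("marker end",fhit(pp,130+490/3,100+322/3,.008))
print(rel(s,(.4538,-.2313,.005),0))
E
```

```text
7.1 [ 0.45361992 -0.23164049  0.1005609 ] [-3.14084623e+00  1.23192728e-03 -3.30621617e-04] 0.05557347193584542
(array([ 0.45388681, -0.23183012]), np.float64(32.105313341022686), np.float64(1508.0))
marker end [ 0.48472281 -0.23056861  0.008     ]
(array([ 0.03, -0.03,  9.56]), array([-0.001,  0.001, -0.   ]))
```

Emit:
send_rows(
  motion=[
    {"slide": [0.03,-0.03,2],"turn": [-0.001,0.001,0]},
    {"slide": [0.03,-0.03,4],"turn": [-0.001,0.001,0]},
    {"slide": [0.03,-0.03,6],"turn": [-0.001,0.001,0]},
    {"slide": [0.03,-0.03,7.5],"turn": [-0.001,0.001,0]},
    {"slide": [0.03,-0.03,8],"turn": [-0.001,0.001,0]},
    {"slide": [0.03,-0.03,8],"turn": [-0.001,0.001,0]},
    {"slide": [0.03,-0.03,8],"turn": [-0.001,0.001,0]},
  ],
)

```text
clock: 7.73
tool_pos: [0.4543, -0.2317, 0.0212]
tcp_rot: [3.141, -0.001, -0.0]
wrist_force: [0.3, 0.1, 0.6]
gripper_width: 0.0607
```

```bash
python3 - <<'E'
from fit import *
s=robot.get_state();t=s['tool_pos']; print(s['clock'],t,s['tcp_rot'],s['gripper_width'],s['wrist_force'])
p=robot.camera_params("wrist");im=robot.get_image("wrist")[:,:,::-1]; cv2.imwrite("pics/w7.png",im[150:300,150:360].repeat(3,0).repeat(3,1))
im=robot.get_image("scene")[:,:,::-1].copy(); x0,y0=270,150
cv2.imwrite("pics/s7.png",cv2.resize(im[y0:y0+120,x0:x0+150],None,fx=5,fy=5,interpolation=cv2.INTER_CUBIC))
E
```

```text
7.7333 [ 0.45431822 -0.23169383  0.02124259] [ 3.14070878e+00 -8.57308048e-04 -3.70093336e-04] 0.06067271450899059 [0.26146801 0.09308057 0.63689847]
```

View pics/w7.png

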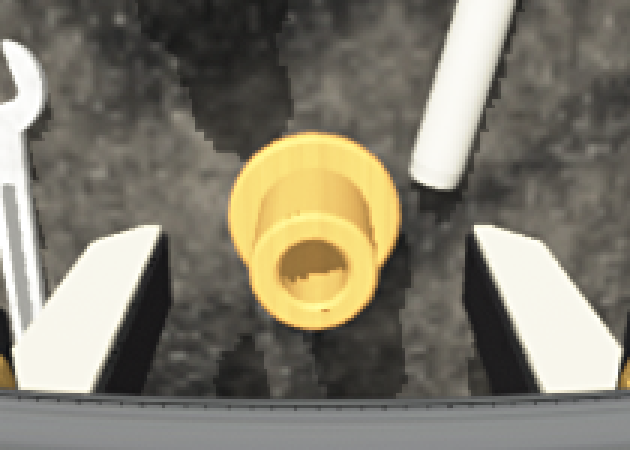

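View pics/s7.png

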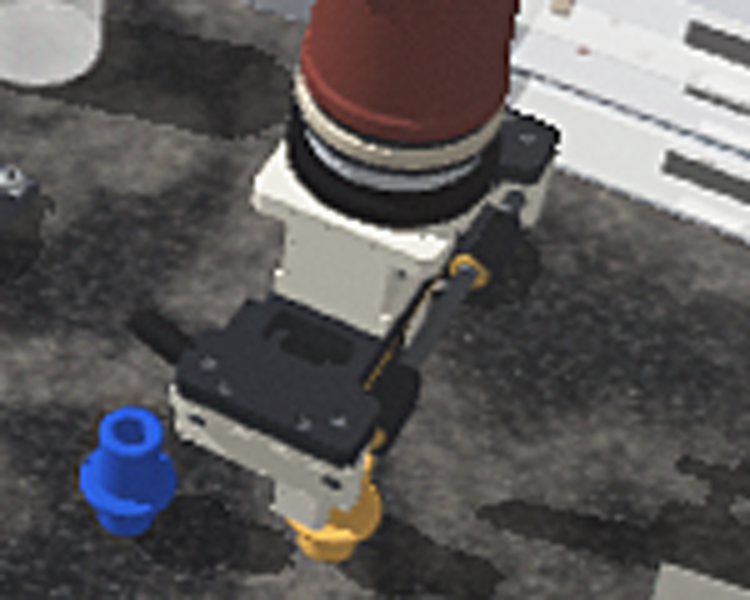

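```bash
python3 - <<'E'
from fit import *
q=robot.camera_params("scene"); s=robot.get_state(); c=q['position']
for (a,b) in ((318,528),(275,510),(360,505)):
    d=ray(q,270+a/5,150+b/5)
    print((a,b),[ (x,(c+d*(x-c[0])/d[0]).round(4)[1:]) for x in (.405,.414,.424)])
p=robot.camera_params("wrist")
for uv in ((150+160/3,150+226/3),(150+472/3,150+226/3)):
    for dz in (.02,.025,.03,.035): print(dz,(fhit(p,*uv,s['tool_pos'][2]+dz)-s['tool_pos']).round(4))
E
```

```text
(318, 528) [(0.405, array([-0.2454,  0.074 ])), (0.414, array([-0.2423,  0.0616])), (0.424, array([-0.2388,  0.0478]))]
(275, 510) [(0.405, array([-0.2271,  0.0727])), (0.414, array([-0.2237,  0.0603])), (0.424, array([-0.2199,  0.0464]))]
(360, 505) [(0.405, array([-0.2602,  0.0987])), (0.414, array([-0.2573,  0.0866])), (0.424, array([-0.2542,  0.0733]))]
0.02 [-0.0339  0.0035  0.02  ]
0.025 [-0.0329  0.0055  0.025 ]
0.03 [-0.032   0.0075  0.03  ]
0.035 [-0.031   0.0096  0.035 ]
0.02 [0.0342 0.0035 0.02  ]
0.025 [0.0332 0.0055 0.025 ]
0.03 [0.0323 0.0075 0.03  ]
0.035 [0.0313 0.0095 0.035 ]
```

Scene and wrist both put the tips at z of 48–51 mm with the reported TCP at 21 mm, so the offset is 27–30 mm. I'll go 1.7 cm lower and close.

Emit:
send_rows(
  motion=[
    {"slide": [-0.03,0,0.6],"turn": [0,0,0]},
    {"slide": [-0.03,0,1.2],"turn": [0,0,0]},
    {"slide": [-0.03,0,1.7],"turn": [0,0,0]},
    {"slide": [-0.03,0,1.7],"turn": [0,0,0]},
    {"slide": [-0.03,0,1.7],"turn": [0,0,0]},
  ],
)

```text
clock: 8.25
tool_pos: [0.4541, -0.2317, 0.0043]
tcp_rot: [3.141, -0.001, -0.0]
wrist_force: [0.9, 0.2, -0.8]
gripper_width: 0.0607
```

Emit:
send_rows(
  motion=[
    {"slide": [0,0,0],"turn": [0,0,0]},
    {"slide": [0,0,0],"turn": [0,0,0]},
    {"slide": [0,0,0],"turn": [0,0,0]},
    {"slide": [0,0,0],"turn": [0,0,0]},
    {"slide": [0,0,0],"turn": [0,0,0]},
    {"slide": [0,0,0],"turn": [0,0,0]},
    {"slide": [0,0,0],"turn": [0,0,0]},
    {"slide": [0,0,0],"turn": [0,0,0]},
  ],
  gripper=1,
)

```text
clock: 8.92
tool_pos: [0.4541, -0.2317, 0.0044]
tcp_rot: [3.141, -0.001, -0.0]
wrist_force: [-0.2, 0.5, -0.0]
gripper_width: 0.0254
```

```bash
python3 - <<'E'
from fit import *
s=robot.get_state();t=s['tool_pos']; print(s['clock'],t,s['tcp_rot'],s['gripper_width'],s['wrist_force'])
p=robot.camera_params("wrist");im=robot.get_image("wrist")[:,:,::-1]; cv2.imwrite("pics/w8.png",im[150:300,150:360].repeat(3,0).repeat(3,1))
E
```

```text
8.9167 [ 0.45413975 -0.23173617  0.00437727] [ 3.14065563e+00 -1.25236524e-03 -4.04462715e-04] 0.025383921134688677 [-0.24419535  0.53940515 -0.03163965]
```

View pics/w8.png

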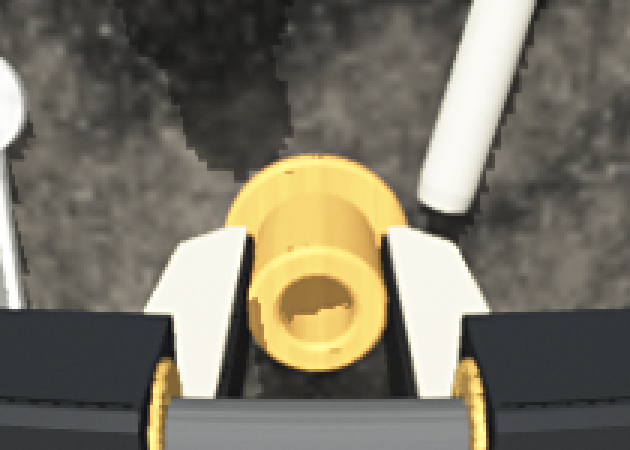

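Gripped: opening is 25.4 mm for a 26 mm hub, and w8 shows the fingers on both sides of it. Lift and check.

Emit:
send_rows(
  motion=[
    {"slide": [0,0,-1],"turn": [0,0,0]},
    {"slide": [0,0,-3],"turn": [0,0,0]},
    {"slide": [0,0,-6],"turn": [0,0,0]},
    {"slide": [0,0,-9],"turn": [0,0,0]},
    {"slide": [0,0,-10],"turn": [0,0,0]},
    {"slide": [0,0,-10],"turn": [0,0,0]},
    {"slide": [0,0,-10],"turn": [0,0,0]},
  ],
)

```text
clock: 9.55
tool_pos: [0.4538, -0.2311, 0.1042]
tcp_rot: [3.141, -0.001, 0.0]
wrist_force: [-0.4, 0.7, -1.4]
gripper_width: 0.0254
```

```bash
python3 - <<'E'
from fit import *
s=robot.get_state();t=s['tool_pos']; print(s['clock'],t,s['tcp_rot'],s['gripper_width'],s['wrist_force'])
print(rel(s,(.5142,.0312,.095),0))
E
```

```text
9.55 [ 0.45383017 -0.23109743  0.10421101] [ 3.14112798e+00 -1.37271567e-03  7.11971089e-05] 0.025350644907159117 [-0.42642169  0.70018177 -1.38066072]
(array([  6.04, -26.23,   0.92]), array([ 0.   , -0.001,  0.   ]))
```

Emit:
send_rows(
  motion=[
    {"slide": [0.5,-2,0],"turn": [0,0,0]},
    {"slide": [1.3,-5.5,0],"turn": [0,0,0]},
    {"slide": [2.1,-9,0],"turn": [0,0,0]},
    {"slide": [2.9,-12.5,0],"turn": [0,0,0]},
    {"slide": [3.7,-16,0],"turn": [0,0,0]},
    {"slide": [4.5,-19.5,0],"turn": [0,0,0]},
    {"slide": [5.3,-23,0],"turn": [0,0,0]},
    {"slide": [5.8,-25.2,0.5],"turn": [0,-0.001,0]},
    {"slide": [6.04,-26.2,0.9],"turn": [0,-0.001,0]},
    {"slide": [6.04,-26.2,0.9],"turn": [0,-0.001,0]},
    {"slide": [6.04,-26.2,0.9],"turn": [0,-0.001,0]},
    {"slide": [6.04,-26.2,0.9],"turn": [0,-0.001,0]},
    {"slide": [6.04,-26.2,0.9],"turn": [0,-0.001,0]},
  ],
)

```text
clock: 10.63
tool_pos: [0.5138, 0.028, 0.0953]
tcp_rot: [3.14, -0.0, -0.004]
wrist_force: [1.3, 0.2, -1.2]
gripper_width: 0.0254
```

```bash
python3 - <<'E'
from fit import *
s=robot.get_state();t=s['tool_pos']; print(s['clock'],t,s['tcp_rot'],s['gripper_width'],s['wrist_force'],s['torque'])
p=robot.camera_params("wrist");im=robot.get_image("wrist")[:,:,::-1].copy(); cv2.imwrite("pics/w9.png",im[120:300,130:390].repeat(3,0).repeat(3,1))
im=robot.get_image("scene")[:,:,::-1].copy();cv2.imwrite("pics/s9full.png",im); q=robot.camera_params("scene"); u,v=map(int,proj(q,(.514,.031,.07)))
cv2.imwrite("pics/s9.png",cv2.resize(im[v-50:v+60,u-60:u+60],None,fx=5,fy=5,interpolation=cv2.INTER_CUBIC)); print(u,v)
E
```

```text
10.6333 [0.51379383 0.0280482  0.09528122] [ 3.13980288e+00 -1.07032567e-04 -4.34838636e-03] 0.025402750442276148 [ 1.32893444  0.17753723 -1.19063474] [-0.11557427  0.07190786  0.01657373]
244 172
```

View pics/w9.png

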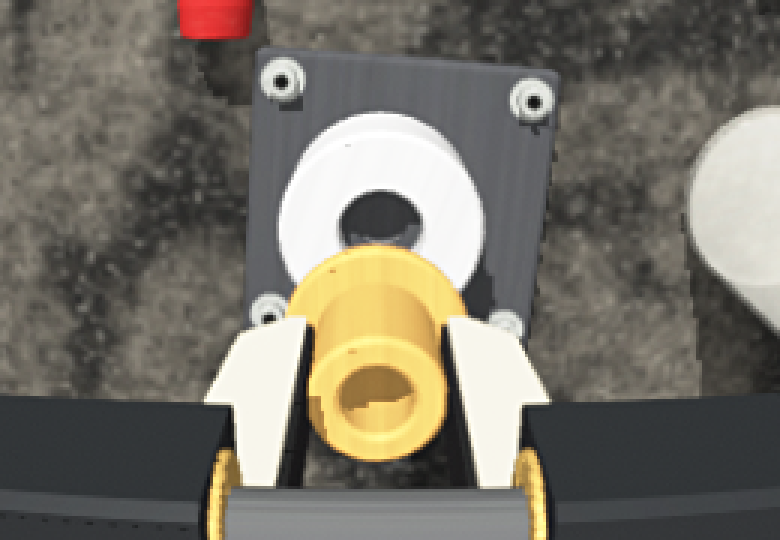

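View pics/s9.png

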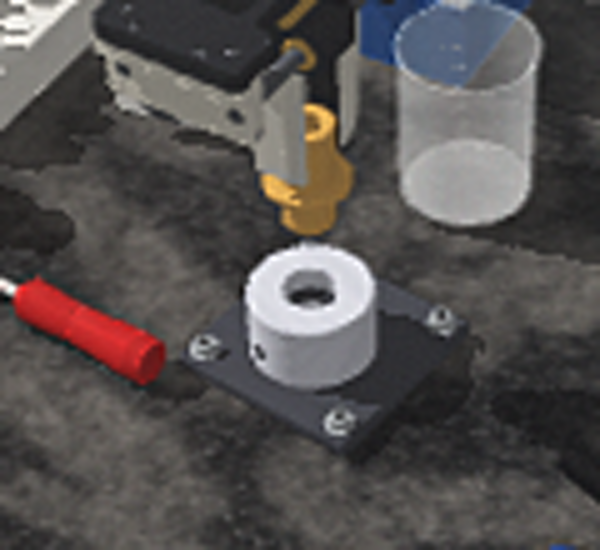

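```bash
cat > f9.py <<'E'
from fit import *
def wsil(p,x,y,z0,parts,box,S=6):
    import fit
    u0,v0,u1,v1=box; q=dict(p);K=p['mtx'].copy();K[0,2]-=u0;K[1,2]-=v0;q['mtx']=K
    o=fit.proj; fit.proj=fproj
    try: return sil(q,x,y,z0,parts,(v1-v0,u1-u0),S)
    finally: fit.proj=o
def fitm(p,mask,ign,box,x,y,z0,parts,fz=False):
    u0,v0,u1,v1=box; M=mask[v0:v1,u0:u1]/255.; W=(ign[v0:v1,u0:u1]==0)
    f=lambda a:(((wsil(p,a[0],a[1],z0+(a[2] if fz else 0),parts,box)-M)**2)*W).sum()
    n=3 if fz else 2; a0=np.array([x,y,0.][:n]); S=np.vstack([a0]+[a0+.004*np.eye(n)[i] for i in range(n)])
    r=minimize(f,a0,method='Nelder-Mead',options=dict(initial_simplex=S,xatol=2e-5,fatol=.05)); return r.x.round(5),round(r.fun,1)
E
python3 - <<'E'
from f9 import *
p=robot.camera_params("wrist"); s=robot.get_state();t=s['tool_pos']; print(t,s['tcp_rot'])
im=robot.get_image("wrist")[:,:,::-1].copy(); cv2.imwrite("pics/w10.png",im); hsv=cv2.cvtColor(im,cv2.COLOR_BGR2HSV)
y=cv2.inRange(hsv,(12,90,60),(32,255,255)); y=cv2.morphologyEx(y,cv2.MORPH_OPEN,np.ones((3,3)))
ign=np.zeros_like(y); ign[222:]=255; 
# between fingers keep
d=y.copy(); ys,xs=np.where(y[230:262,225:285]>0)
print("sleeve flange only rows<222",fitm(p,y,ign,(215,190,300,222),t[0],t[1],t[2]-.0044,SL[1:]))
ign2=ign.copy(); ign2[222:290,236:278]=0
print("sleeve",fitm(p,y,ign2,(215,190,300,275),t[0],t[1],t[2]-.0044,SL[1:]),fitm(p,y,ign2,(215,190,300,275),t[0],t[1],t[2]-.0044,SL[1:],True))
w=cv2.inRange(hsv,(0,0,150),(180,50,255)); box=(210,150,305,240)
ig=cv2.dilate(y,np.ones((5,5))); ig[222:]=255; ig[180:222,238:275]=255
print("boss",fitm(p,w,ig,box,.514,.031,0,[(.03,.010,.046)]))
cv2.imwrite("pics/m10.png",np.hstack([w[140:260,200:320],y[140:260,200:320],ig[140:260,200:320]]).repeat(2,0).repeat(2,1))
E
```

```text
[0.51408172 0.02890655 0.09547775] [ 3.14059195e+00 -6.94779052e-04 -3.35694386e-03]
sleeve flange only rows<222 (array([0.51405, 0.02812]), np.float64(16.9))
sleeve (array([0.51412, 0.02843]), np.float64(42.7)) (array([ 0.51422,  0.02766, -0.00166]), np.float64(28.8))
boss (array([0.51512, 0.03043]), np.float64(120.8))
```

View pics/m10.png

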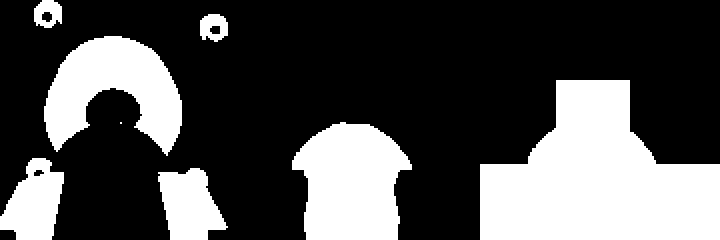

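```bash
python3 - <<'E'
from f9 import *
im=cv2.imread("pics/w10.png"); g=cv2.cvtColor(im,cv2.COLOR_BGR2GRAY).astype(float)
s=robot.get_state(); p=robot.camera_params("wrist"); print(s['tool_pos'],s['clock'])
c=im[145:215,205:310]; cv2.imwrite("pics/b10.png",cv2.resize(c,None,fx=7,fy=7,interpolation=cv2.INTER_CUBIC))
# radial edge search for bore and boss top around projected centre
for r,nm,angs in ((.0127,'bore',range(-10,191,10)),(.03,'bosstop',range(-170,351,10))):
    pts=[]
    for a in angs:
        a=np.radians(a); rr=np.linspace(r-.006,r+.006,49)
        if nm=='bosstop' and 10<np.degrees(a)%360<170: continue
        P=[fproj(p,(.5142+q*np.cos(a),.031+q*np.sin(a),.046)) for q in rr]
        P=np.array(P); 
        if P[:,1].max()>(200 if nm=='bore' else 215): continue
        I=cv2.remap(g.astype(np.float32),P[:,0].astype(np.float32).reshape(1,-1),P[:,1].astype(np.float32).reshape(1,-1),cv2.INTER_LINEAR).ravel()
        G=np.gradient(I); G=G if nm=='bore' else -G; i=int(np.argmax(G)); 
        if G[i]>5: pts.append([.5142+rr[i]*np.cos(a),.031+rr[i]*np.sin(a)])
    pts=np.array(pts)
    from scipy.optimize import least_squares
    o=least_squares(lambda c:np.hypot(pts[:,0]-c[0],pts[:,1]-c[1])-r,[.5142,.031],loss='soft_l1',f_scale=.0004); print(nm,len(pts),o.x.round(5),(o.fun*1e3).round(1))
E
```

```text
[0.51414207 0.02935875 0.09545608] 10.7833
bore 19 [0.51525 0.03081] [-0.3  0.  -0.4 -0.3 -0.2  0.  -0.1  0.1  0.3  0.5 -0.1 -0.2 -0.   0.1
  0.4 -0.2 -0.2 -0.4 -0.7]
bosstop 12 [0.51526 0.03127] [ 0.1  0.1 -0.1  0.  -0.1  0.2 -0.2 -0.4  0.1  0.1 -0.1  0. ]
```

View pics/b10.png

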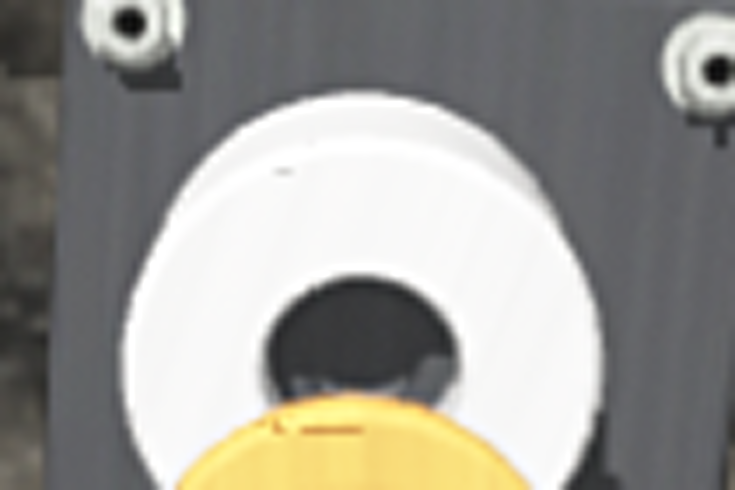

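```bash
python3 - <<'E'
from h import *
s=robot.get_state(); print(s['tool_pos'],s['clock']); print(rel(s,(.5149,.0310,.058),0))
E
```

```text
[0.51414207 0.02935875 0.09545608] 10.7833
(array([ 0.07, -0.17,  3.75]), array([ 0.001, -0.001, -0.003]))
```

Emit:
send_rows(
  motion=[
    {"slide": [0.07,-0.17,1],"turn": [0.001,-0.001,-0.003]},
    {"slide": [0.07,-0.17,2],"turn": [0.001,-0.001,-0.003]},
    {"slide": [0.07,-0.17,3],"turn": [0.001,-0.001,-0.003]},
    {"slide": [0.07,-0.17,3.75],"turn": [0.001,-0.001,-0.003]},
    {"slide": [0.07,-0.17,3.75],"turn": [0.001,-0.001,-0.003]},
    {"slide": [0.07,-0.17,3.75],"turn": [0.001,-0.001,-0.003]},
    {"slide": [0.07,-0.17,3.75],"turn": [0.001,-0.001,-0.003]},
    {"slide": [0.07,-0.17,3.75],"turn": [0.001,-0.001,-0.003]},
    {"slide": [0.07,-0.17,3.75],"turn": [0.001,-0.001,-0.003]},
  ],
)

```text
clock: 11.53
tool_pos: [0.5153, 0.031, 0.0584]
tcp_rot: [-3.141, -0.001, 0.0]
wrist_force: [-0.3, 0.7, -1.4]
gripper_width: 0.0254
```

```bash
python3 - <<'E'
from h import *
s=robot.get_state(); print(s['tool_pos'],s['tcp_rot'],s['clock'],s['wrist_force'],s['torque']); print(rel(s,(.5149,.0310,.050),0))
p=robot.camera_params("wrist"); im=robot.get_image("wrist")[:,:,::-1]; cv2.imwrite("pics/w11.png",cv2.resize(im[140:280,180:335],None,fx=4,fy=4,interpolation=cv2.INTER_CUBIC))
q=robot.camera_params("scene"); im=robot.get_image("scene")[:,:,::-1]; cv2.imwrite("pics/s11.png",cv2.resize(im[140:220,200:290],None,fx=7,fy=7,interpolation=cv2.INTER_CUBIC))
E
```

```text
[0.51531101 0.03103382 0.05840451] [-3.14128082e+00 -7.78609282e-04  4.19046907e-04] 11.5333 [-0.29253635  0.71099534 -1.3900586 ] [-0.12588161  0.04881487 -0.03353061]
(array([-0.04,  0.  ,  0.84]), array([-0.   , -0.001,  0.   ]))
```

View pics/s11.png

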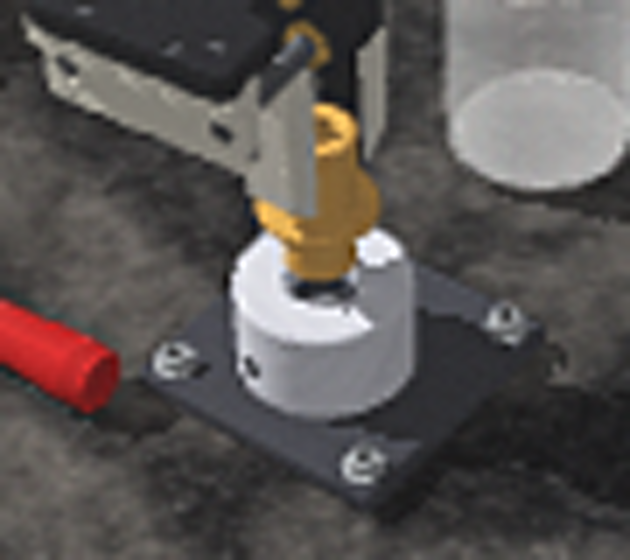

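View pics/w11.png

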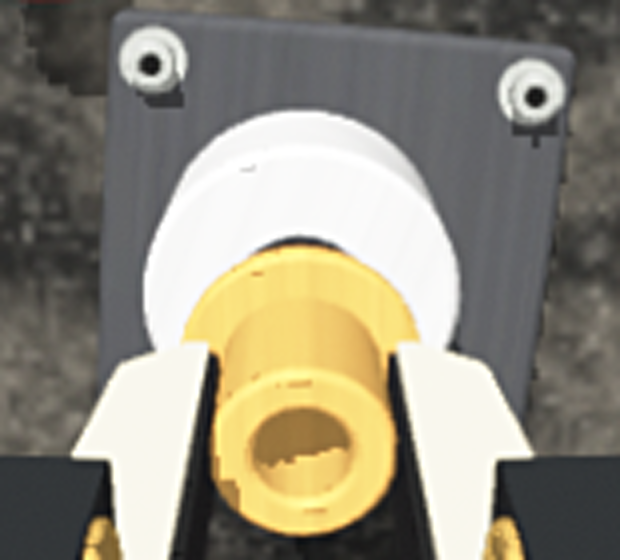

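Both views show the barrel centred over the bore mouth, with a gap of about 8 mm. I'll go down to just inside the rim height with a light touch.

Emit:
send_rows(
  motion=[
    {"slide": [-0.02,0,0.25],"turn": [0,0,0]},
    {"slide": [-0.02,0,0.5],"turn": [0,0,0]},
    {"slide": [-0.02,0,0.7],"turn": [0,0,0]},
    {"slide": [-0.02,0,0.85],"turn": [0,0,0]},
    {"slide": [-0.02,0,0.95],"turn": [0,0,0]},
    {"slide": [-0.02,0,0.95],"turn": [0,0,0]},
  ],
)

```text
clock: 12.13
tool_pos: [0.5149, 0.0309, 0.0486]
tcp_rot: [-3.142, -0.0, 0.0]
wrist_force: [1.1, 0.7, -1.9]
gripper_width: 0.0251
```

Emit:
send_rows(
  motion=[
    {"slide": [0,0,0.1],"turn": [0,0,0]},
    {"slide": [0,0,0.2],"turn": [0,0,0]},
    {"slide": [0,0,0.3],"turn": [0,0,0]},
    {"slide": [0,0,0.3],"turn": [0,0,0]},
  ],
)

```text
clock: 12.47
tool_pos: [0.515, 0.0308, 0.0454]
tcp_rot: [3.142, -0.0, 0.0]
wrist_force: [-0.1, -0.1, -2.0]
gripper_width: 0.0252
```

Emit:
send_rows(
  motion=[
    {"slide": [0,0,0.1],"turn": [0,0,0]},
    {"slide": [0,0,0.25],"turn": [0,0,0]},
    {"slide": [0,0,0.4],"turn": [0,0,0]},
    {"slide": [0,0,0.4],"turn": [0,0,0]},
  ],
)

```text
clock: 12.8
tool_pos: [0.5149, 0.0308, 0.0412]
tcp_rot: [3.141, -0.0, 0.0]
wrist_force: [0.9, -0.3, -1.4]
gripper_width: 0.0253
```

Emit:
send_rows(
  motion=[
    {"slide": [0,0,0.1],"turn": [0,0,0]},
    {"slide": [0,0,0.25],"turn": [0,0,0]},
    {"slide": [0,0,0.4],"turn": [0,0,0]},
    {"slide": [0,0,0.4],"turn": [0,0,0]},
  ],
)

```text
clock: 13.13
tool_pos: [0.515, 0.0308, 0.0376]
tcp_rot: [-3.141, -0.0, 0.0]
wrist_force: [-1.6, 0.1, 2.3]
gripper_width: 0.0252
```

Emit:
send_rows(
  motion=[
    {"slide": [0,0,0.15],"turn": [0,0,0]},
    {"slide": [0,0,0.3],"turn": [0,0,0]},
    {"slide": [0,0,0.45],"turn": [0,0,0]},
    {"slide": [0,0,0.45],"turn": [0,0,0]},
  ],
)

```text
clock: 13.47
tool_pos: [0.515, 0.0308, 0.0338]
tcp_rot: [-3.141, -0.001, -0.0]
wrist_force: [-1.6, -0.6, 6.1]
gripper_width: 0.0253
```

Emit:
send_rows(
  motion=[
    {"slide": [0,0,0.1],"turn": [0,0,0]},
    {"slide": [0,0,0.2],"turn": [0,0,0]},
    {"slide": [0,0,0.3],"turn": [0,0,0]},
    {"slide": [0,0,0.3],"turn": [0,0,0]},
  ],
)

```text
clock: 13.8
tool_pos: [0.515, 0.0308, 0.0316]
tcp_rot: [-3.14, -0.001, -0.0]
wrist_force: [-1.9, -0.3, 6.8]
gripper_width: 0.0256
```

Emit:
send_rows(
  motion=[
    {"slide": [0,0,0.1],"turn": [0,0,0]},
    {"slide": [0,0,0.2],"turn": [0,0,0]},
    {"slide": [0,0,0.3],"turn": [0,0,0]},
    {"slide": [0,0,0.3],"turn": [0,0,0]},
  ],
)

```text
clock: 14.13
tool_pos: [0.515, 0.0308, 0.0293]
tcp_rot: [-3.139, -0.001, -0.0]
wrist_force: [-1.5, -1.0, 5.8]
gripper_width: 0.0251
```

Emit:
send_rows(
  motion=[
    {"slide": [0,0,0.1],"turn": [0,0,0]},
    {"slide": [0,0,0.15],"turn": [0,0,0]},
    {"slide": [0,0,0.2],"turn": [0,0,0]},
    {"slide": [0,0,0.2],"turn": [0,0,0]},
  ],
)

```text
clock: 14.47
tool_pos: [0.5151, 0.0308, 0.0284]
tcp_rot: [-3.138, -0.001, -0.001]
wrist_force: [-3.0, 0.0, 8.9]
gripper_width: 0.0256
```

```bash
python3 - <<'E'
from h import *
s=robot.get_state(); print(s['tool_pos'],s['tcp_rot'],s['clock'],s['wrist_force'],s['torque'])
im=robot.get_image("wrist")[:,:,::-1]; cv2.imwrite("pics/w12.png",cv2.resize(im[140:280,180:335],None,fx=4,fy=4,interpolation=cv2.INTER_CUBIC))
im=robot.get_image("scene")[:,:,::-1]; cv2.imwrite("pics/s12.png",cv2.resize(im[140:220,200:290],None,fx=7,fy=7,interpolation=cv2.INTER_CUBIC))
E
```

```text
[0.5150662  0.03081924 0.02839002] [-3.13818906e+00 -1.43157759e-03 -5.96376383e-04] 14.4667 [-2.97191473e+00  8.55785054e-03  8.89073312e+00] [-0.0155575   0.65646623  0.11619985]
```

View pics/s12.png

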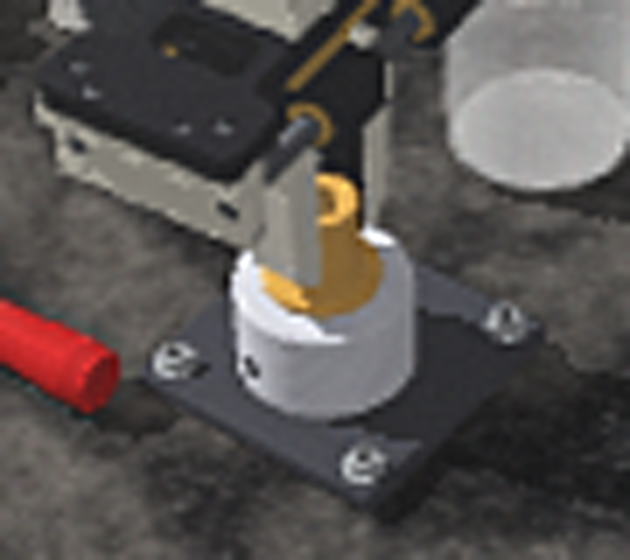

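Emit:
send_rows(
  motion=[
    {"slide": [0,0,0.1],"turn": [-0.003,0,0]},
    {"slide": [0,0,0.2],"turn": [-0.003,0,0]},
    {"slide": [0,0,0.25],"turn": [-0.003,0,0]},
    {"slide": [0,0,0.25],"turn": [-0.003,0,0]},
  ],
)

```text
clock: 14.9
tool_pos: [0.515, 0.0308, 0.0282]
tcp_rot: [-3.139, -0.002, -0.001]
wrist_force: [-5.0, 1.1, 18.3]
gripper_width: 0.0251
```

Emit:
send_rows(
  motion=[
    {"slide": [0,0,0.15],"turn": [-0.003,0,0]},
    {"slide": [0,0,0.3],"turn": [-0.003,0,0]},
    {"slide": [0,0,0.3],"turn": [-0.003,0,0]},
    {"slide": [0,0,0.3],"turn": [-0.003,0,0]},
  ],
)

```text
clock: 15.23
tool_pos: [0.515, 0.0308, 0.0281]
tcp_rot: [-3.14, -0.003, -0.001]
wrist_force: [-5.5, 0.4, 22.8]
gripper_width: 0.0255
```

Seated: 23 N with no further travel. I'll relax the push, then open.

Emit:
send_rows(
  motion=[
    {"slide": [0,0,0],"turn": [0,0,0]},
    {"slide": [0,0,0],"turn": [0,0,0]},
    {"slide": [0,0,0],"turn": [0,0,0]},
  ],
)

```text
clock: 15.48
tool_pos: [0.5152, 0.0309, 0.0282]
tcp_rot: [-3.14, -0.003, -0.001]
wrist_force: [-2.2, -1.0, 5.4]
gripper_width: 0.0258
```

Emit:
send_rows(
  motion=[
    {"slide": [0,0,0],"turn": [0,0,0]},
    {"slide": [0,0,0],"turn": [0,0,0]},
    {"slide": [0,0,0],"turn": [0,0,0]},
    {"slide": [0,0,0],"turn": [0,0,0]},
    {"slide": [0,0,0],"turn": [0,0,0]},
    {"slide": [0,0,0],"turn": [0,0,0]},
    {"slide": [0,0,0],"turn": [0,0,0]},
  ],
  gripper=0.35,
)

```text
clock: 16.07
tool_pos: [0.5152, 0.0309, 0.0281]
tcp_rot: [-3.14, -0.003, -0.001]
wrist_force: [-0.3, -0.4, -0.2]
gripper_width: 0.0601
```

Emit:
send_rows(
  motion=[
    {"slide": [0,0,-0.5],"turn": [0,0,0]},
    {"slide": [0,0,-2],"turn": [0,0,0]},
    {"slide": [0,0,-4],"turn": [0,0,0]},
    {"slide": [0,0,-7],"turn": [0,0,0]},
    {"slide": [0,0,-10],"turn": [0,0,0]},
    {"slide": [0,0,-12],"turn": [0,0,0]},
    {"slide": [0,0,-12],"turn": [0,0,0]},
    {"slide": [0,0,-12],"turn": [0,0,0]},
  ],
)

```text
clock: 16.73
tool_pos: [0.5155, 0.0308, 0.1493]
tcp_rot: [-3.139, -0.006, -0.001]
wrist_force: [0.8, -0.6, -0.5]
gripper_width: 0.0603
```

```bash
python3 - <<'E'
from f9 import *
s=robot.get_state(); t=s['tool_pos']; print(t,s['tcp_rot'],s['clock'],s['wrist_force'])
p=robot.camera_params("wrist"); im=robot.get_image("wrist")[:,:,::-1].copy(); cv2.imwrite("pics/w13.png",cv2.resize(im[100:280,150:360],None,fx=3.3,fy=3.3,interpolation=cv2.INTER_CUBIC))
y=cv2.inRange(cv2.cvtColor(im,cv2.COLOR_BGR2HSV),(12,90,60),(32,255,255)); z=np.zeros_like(y); u,v=map(int,fproj(p,(.515,.0308,.06)))
print("wrist",fitm(p,y,z,(u-40,v-40,u+40,v+40),.515,.0308,.024,SL[1:],True))
im=robot.get_image("scene")[:,:,::-1].copy(); q=robot.camera_params("scene"); cv2.imwrite("pics/s13.png",cv2.resize(im[140:220,200:290],None,fx=7,fy=7,interpolation=cv2.INTER_CUBIC))
y=cv2.inRange(cv2.cvtColor(im,cv2.COLOR_BGR2HSV),(12,100,60),(32,255,255)); 
for dz in(-.001,0,.001,.002): print("scene",dz,fitobj(q,y,.515,.0308,.024+dz,SL[1:],25))
cv2.imwrite("pics/s13f.png",im)
E
```

```text
[0.51547517 0.03076123 0.14933018] [-3.13919731e+00 -5.87374875e-03 -1.02182537e-03] 16.7333 [ 0.77342499 -0.59479777 -0.49396555]
wrist (array([ 0.51522,  0.02842, -0.00775]), np.float64(10.8))
scene -0.001 (array([0.51763733, 0.03196772]), np.float64(15.778131487889272), np.float64(253.0))
scene 0 (array([0.51724518, 0.03135994]), np.float64(15.455178777393309), np.float64(253.0))
scene 0.001 (array([0.51637428, 0.03076099]), np.float64(15.934748173779315), np.float64(253.0))
scene 0.002 (array([0.51557589, 0.03012694]), np.float64(16.542422145328718), np.float64(253.0))
```

View pics/s13.png

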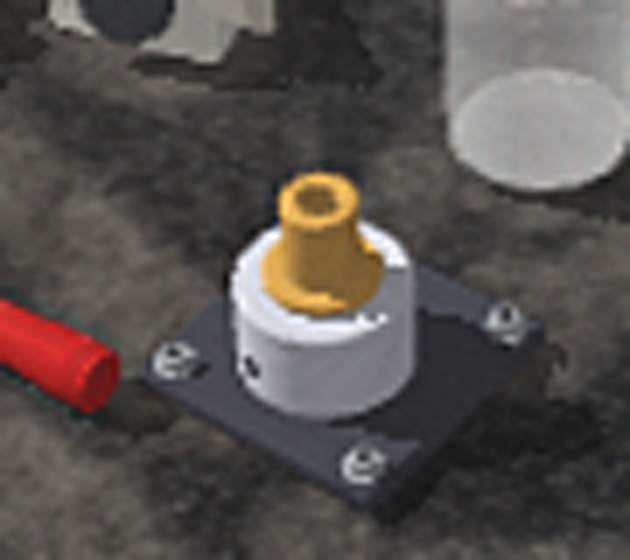

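View pics/w13.png

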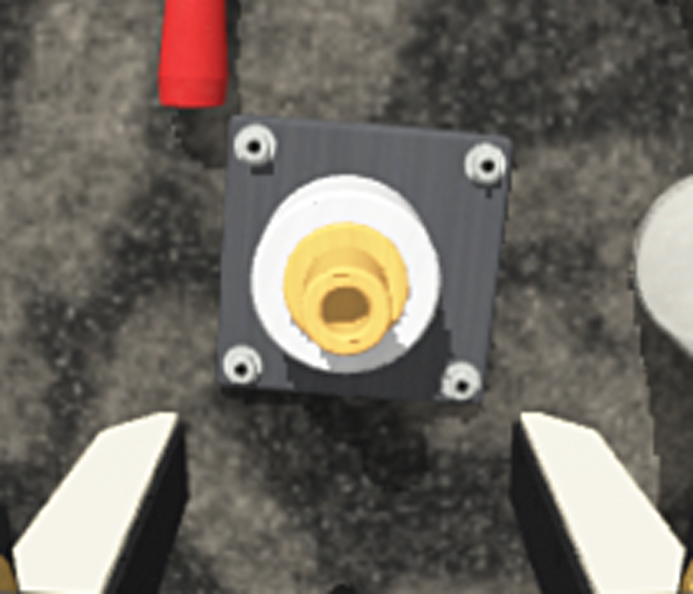

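View pics/s13f.png

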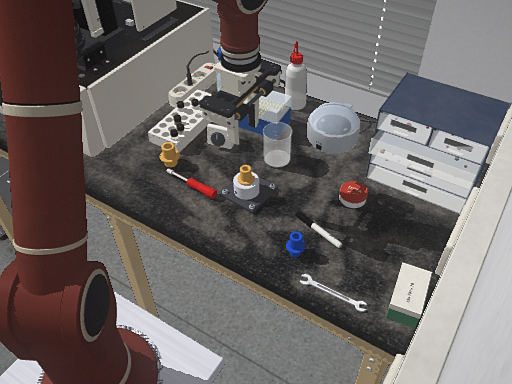

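Emit:
send_rows(
  motion=[
    {"slide": [0,0,-2],"turn": [0,0,0]},
    {"slide": [0,0,-4],"turn": [0,0,0]},
    {"slide": [0,0,-4],"turn": [0,0,0]},
    {"slide": [0,0,-4],"turn": [0,0,0]},
    {"slide": [0,0,-4],"turn": [0,0,0]},
    {"slide": [0,0,-4],"turn": [0,0,0]},
    {"slide": [0,0,-4],"turn": [0,0,0]},
    {"slide": [0,0,-4],"turn": [0,0,0]},
  ],
)

```text
clock: 17.5
tool_pos: [0.5133, 0.0309, 0.1865]
tcp_rot: [-3.14, 0.001, -0.001]
wrist_force: [0.4, -1.1, -0.5]
gripper_width: 0.0606
```

```bash
python3 - <<'E'
from f9 import *
s=robot.get_state(); t=s['tool_pos']; print(t,s['tcp_rot'],s['clock'],s['wrist_force'],abs(s['qd']).max())
p=robot.camera_params("wrist"); im=robot.get_image("wrist")[:,:,::-1].copy()
y=cv2.inRange(cv2.cvtColor(im,cv2.COLOR_BGR2HSV),(12,90,60),(32,255,255)); z=np.zeros_like(y); u,v=map(int,fproj(p,(.515,.0308,.06)))
print("wrist",fitm(p,y,z,(u-40,v-40,u+40,v+40),.515,.0308,.024,SL[1:]),fitm(p,y,z,(u-40,v-40,u+40,v+40),.515,.0308,.024,SL[1:],True))
a=cv2.imread("pics/scene0.png"); b=robot.get_image("scene")[:,:,::-1]; d=cv2.absdiff(a,b).max(2); 
for nm,(x0,y0,x1,y1) in dict(wide=(155,138,182,170),driver=(163,165,220,200),marker=(294,208,328,247),blue=(284,228,308,258)).items(): print(nm,(d[y0:y1,x0:x1]>60).sum())
E
```

```text
[0.51326505 0.03089086 0.18647711] [-3.13997746e+00  6.03065383e-04 -1.04182101e-03] 17.5 [ 0.40887358 -1.1155111  -0.50910023] 0.006769473420231358
wrist (array([0.51527, 0.0302 ]), np.float64(31.7)) (array([ 0.5152 ,  0.02843, -0.00843]), np.float64(9.9))
wide 0
driver 0
marker 0
blue 0
```

```bash
python3 -c "
from cell import robot
print(robot.finish_job())"
```

```text
the job is handed in; nothing more can be done
None
```

The slim brass sleeve is pressed barrel down into the bore until it bottomed on the boss. It has been let go, and the arm is clear above it. I handed the job in at about 17.6 s.

- **First grasp missed:** the gripper closed above the hub. The camera views put the fingertips about 27 mm above the reported tool point. I corrected for that, and the second grasp held at 25.4 mm on the 26 mm hub.
- **Insertion:** I found the bore at about (0.515, 0.031) from the images, and the sleeve entered without touching the rim. The grip ring resisted with about 8 N. The sleeve then stopped within 0.3 mm of the fully seated height, and pushing to 22.8 N (highest reading) moved it only about 0.1 mm more.
- **Last checks:** the scene picture shows the flange on the boss with no visible gap, and the scene fit agrees with the seated height, though it could not separate heights a millimetre or two apart. The wide sleeve, nut driver, marker and blue look-alike are unchanged in that picture.
- **Check that disagreed:** the final wrist-camera fit, left free in height, put the sleeve about 8 mm below seated. That is impossible against the rigid boss, so I relied on the contact force and the stopping height instead.

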